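# Weigh the ointment jar and twist it home in the mixer

### The arm

A 6-joint arm with a two-finger parallel gripper is mounted at the origin on the work surface. World frame = base frame: x ahead of the robot, y to its left, z up, the work surface at z = 0. Lengths are in m, angles in rad, forces in N, time in s.
With the tool pointing down it reaches from about 0.35 to 0.775 m from the base axis. Payload 7.3 kg.
Tool frame: the origin (TCP) lies on the front face of the gripper's body, between the roots of the fingers; the fingertips stand 66 mm ahead of it and the grasp point (between the pads) lies 47 mm ahead of it; z points along the fingers, y is the direction in which the jaws open and shut (so a half turn about z gives the same grasp; the last joint's range is limited). The gripper opens to 92 mm and grips with 3 to 60 N. Pads are 19 mm wide; open, the fingers measure 130 mm over their backs; the gripper's body (75 mm by 190 mm) begins 47 mm behind the grasp point.
Start: joints at [-1.382, 0.342, 1.524, -0, 1.275, -0.146], TCP at [0.173, -0.496, 0.292] pointing down, gripper open.
Joint ranges: [-2.53, 2.53], [-0.77, 2.02], [0.04, 2.7], [-1, 4.14], [0.28, 2.66], [-3.11, 3.11]. Speed limits (rad/s): [2.57, 2.57, 3.14, 3.14, 3.14, 3.14].

### API

Orientations are given as [roll, pitch, yaw] about the fixed x, y, z axes, in that order (R = Rz(yaw) Ry(pitch) Rx(roll)).
In Python, from cell import observe, read_camera, hand_in, search_frame, tip_of gives the robot as it stands. The module is installed in compiled form; this text tells all that it offers.
- The arm moves only by the tool apply_moves, never from a script. Its argument "motion" is a list of rows, each an object with "offset": the shift along the tool's x, y, z in mm, a list of three; "rotation": the turn, a rotation vector about the tool's x, y, z in rad, a list of three. In form: [{"offset": [x, y, z], "rotation": [rx, ry, rz]}, ...]. A call has 1 to 12 rows; each row shifts and turns the pose as measured when the row begins, along the tool's axes as they then stand; what a row does not reach is not made up. A row lasts 1/12 s, in which the tool goes at most 41.7 mm and 7.16 degrees, less where a joint would pass 70% of its speed; a pose out of reach is approached as far as the arm can. A call with a gripper value outside its range is refused whole. "grip" is the closure, from 0 (fully open) to 1 (shut), set as the call begins (left out, the last holds). The fingers move at their own pace and stop on an object; "grip_force" is the grip in N (left out, the last holds). Time passes only in rows, so rows that do not move let the fingers close. It gives the time, the measured TCP pose, the force and the opening at its end, in the units of the state.
- observe(): the state, without advancing time (a new reading comes with each control period).
- read_camera(name): name is "scene" or "top"; returns a dict with "img" (384x512x3 uint8, red, green, blue), "camera_matrix" (3x3 intrinsics, pixels), "R" (3x3) and "t" (3): a world point X has camera coordinates R X + t. Camera axes: x right, y down, z forward; pixel columns grow to the right and rows downward; lengths in m; the calibration is good to about 2 mm. A picture is of the moment at which its call begins. There is no depth.
- hand_in(): hands the job in, once; it reports no verdict.
Trained networks look in a picture, given as the dict that the camera call returned (one of the last four; its "shot" number tells which), for a name from the list of things; names that differ only in an ending like _2 or _b are one class to them, and where a whole thing is asked for, a point or a joint stands for the part that bears it (a point fixed in the world has none). Each returns a list of dicts, best first, with "score" (0 to 1); they miss things now and then, are a little off and sometimes report something else, mostly with a low value. They report only what shows in the picture. A call takes as long as a camera call. They do not tell look-alikes from the thing itself.
- search_frame(query, picture): "location" ([x, y, z] in m, in world coordinates, good to about 4 mm: the middle of the surface that is visible of it).
- tip_of(query, picture): "location" ([x, y, z] in m, in world coordinates, good to about 4 mm: a listed point, or the origin of a listed thing).
The state is a dict: "time": time; "qpos": joint angles; "qvel": joint speeds; "joint_efforts": joint torques, N m; "tool_pos": TCP position; "tool_rot": TCP orientation; "contact_force": force on the tool from outside, world axes, zero at the start; "torque": the same for the moment, N m; "opening": finger opening in m.
Only numpy, scipy, OpenCV 4.12 (cv2) and the standard library are available. Lean on these libraries where they do the work, as an engineer would, in place of code of your own. Each camera call takes 0.05 s, during which the arm holds its last target.

### The job

The filled ointment jar is lying on its side in the little cradle. Stand it upright, lid up, in the middle of the scale's pan and let go so that it is weighed, then take it again from above and twist it down into the mixer's snug holder until it sits fully home on the orange stop disc, and let go. The holder hangs on soft springs: work the jar down gently with a twisting motion, never push the holder down near the end of its spring travel, and leave the other things where they are.

Things in the scene. Friction and masses are not known exactly. Their poses are not given: they have to be found in the camera images.
- jar: Closed rigid ointment jar, white with paper band and blue lid, 50 mm diameter, 90 mm tall, 190-330 g. Origin: centre of its foot; its z axis runs from foot to lid. The bottom 12 mm tapers to 45 mm at the foot; the lid is the top 22 mm, as wide as the body, and fixed to it. Starts lying in the cradle, lid end towards the robot's side (-x, within 0.3 rad), its axis 48 mm above the table.
- cradle: Fixed cradle: grey plate 110 x 44 x 8 mm with two steel bars along its x axis (28 mm apart, tops at 26 mm) on which the jar lies. Origin: centre of its underside, on the table; the lying jar's lid points to the cradle's -x and its foot is 40-50 mm to the cradle's +x. Left or right of the mixer.
- pan (a point): Centre of the top of the scale's round steel pan (116 mm diameter, 45 mm above the table, rigid). The scale is a fixed grey bench scale, 170 x 150 mm, on the other side of the mixer from the cradle. The jar's foot belongs within about 30 mm of this point.
- mixer: Fixed white mixer base, 200 x 180 x 70 mm. Origin: centre of underside, on the table. The holder stands upright over this point. Four black spring plungers with rubber noses in two rows, 9 and 20 mm below the holder's mouth, leave 47 mm between them and grip the 50 mm jar by friction all the way down.
- holder_mouth (a point): Centre of the upper rim of the holder, an aluminium ring, 90 mm outside, 57 mm bore, 132 mm above the table, z up. Pushing the jar straight down past the plungers takes 24-32 N; while it is twisted (either way, to and fro will do, the jar's skin moving several times faster round than down) under 10 N is enough. Left alone, the jar stays where it was pushed to.
- mount (a joint): How far the holder is pushed down on its springs, m: 0 at rest, 0.010 at the hard end. The springs give from about 4 N (jar's weight included), then 1 mm per 1.8 N; 0.0075 is too far, and comes at about 15 N of push. They push the holder back up when it is let go.
- stop_top (a point): Centre of the top face of the orange stop disc (40 mm diameter) in the holder, on which the jar's foot bottoms out. Rigid; set by hand somewhere between 34 and 40 mm below the mouth; moves with the holder.
- carton: Small cardboard carton, 45 x 90 x 60 mm tall, loose, behind the cradle. Origin: centre of underside. Leave alone.
- pill_bottle: Amber pill bottle, 44 mm diameter, 85 mm tall, loose, behind the scale. Origin: centre of underside. Leave alone.
- blisters: Flat pile of gold blister packs, 60 x 100 x 14 mm, loose, between robot and mixer. Origin: centre of underside. Leave alone.
- tape_roll: Yellow roll of tape lying flat, 96 mm diameter, 24 mm tall, loose, in front on the right. Origin: centre of underside. Leave alone.
- spatula: Spatula lying flat, 140 mm long, loose, in front on the left. Leave alone.
Not all that is in view belongs to the job. Leave any red look-alike of the part that bears pan alone.

How it is judged:
On the way, in this order (a step that is already met when the one before it is completed fails the run):
1. the jar stands upright, lid up, in the middle of the scale's pan, let go and at rest (angle between jar's own z axis and vertical below 0.08 rad and horizontal distance between jar and pan below 0.035 m and distance between jar and pan below 0.036 m and contact force between jar and the fingers below 0.1 N and linear speed of jar below 0.02 m/s), for 0.3 s.
2. the jar's foot has entered the holder's mouth (horizontal distance between jar and holder_mouth below 0.008 m and z of jar in the frame of holder_mouth below -0.004 m), for 0.1 s.
At the end, for the whole second after the job is handed in: The jar stands in the mixer's holder, lid up and upright within 0.08 rad, its foot within 2 mm of the stop disc and within 5 mm of its centre, at rest, with the holder sprung back up (mount below 3 mm) (horizontal distance between jar and stop_top below 0.005 m and z of jar in the frame of stop_top between -0.003 and 0.002 m and angle between jar's own z axis and vertical below 0.08 rad and linear speed of jar below 0.02 m/s and value of joint mount below 0.003 m); the robot touches nothing.
It fails at once if the holder is pushed down 7.5 mm or more on its springs (forced) (value of joint mount above 0.0075 m).
It fails at once if a bystander is moved more than 30 mm or tipped over (distance of any of carton, pill_bottle, blisters, tape_roll, spatula from where it was at the start of the episode above 0.03 m or angle between any of carton, pill_bottle's own z axis and vertical above 0.5 rad).
It also fails if it takes over 72 s, if anything falls off the work surface, if the arm or the gripper's body presses on something with over 40 N, if the wrist force passes 120 N, or if a joint passes its speed limit or range.

## Working session

There is one attempt and no reset: what is moved stays moved. The work goes in short steps, Python scripts to look and compute and a tool call to move; the robot and the scene stay as the last step left them, time stands still between calls to the robot, and variables do not carry over. Pictures are saved under pics/ and viewed, and the job is handed in when it is done.

Besides the shell and the picture viewer there is one more tool, called as name([rows], argument=value, ...), one row to a line, values as JSON. apply_moves: Moves the arm, as the interface text tells. Its arguments: {"type":"object","properties":{"motion":{"type":"array"},"grip":{"type":"number"},"grip_force":{"type":"number"}},"required":["motion"]}

```bash
mkdir -p pics; ls; cat > h.py <<'E'
import numpy as np, cv2
from cell import observe, read_camera, hand_in, search_frame, tip_of
np.set_printoptions(precision=4,suppress=True)
def snap(cam,name):
    p=read_camera(cam); cv2.imwrite(f'pics/{name}.png',cv2.cvtColor(p['img'],cv2.COLOR_RGB2BGR)); return p
def proj(p,X):
    c=p['R']@np.array(X)+p['t']; u=p['camera_matrix']@c; return u[:2]/u[2]
def back(p,uv,z):
    d=p['R'].T@np.linalg.inv(p['camera_matrix'])@np.array([uv[0],uv[1],1.]); o=-p['R'].T@p['t']
    return o+d*(z-o[2])/d[2]
E
cat > a.py <<'E'
from h import *
s=observe(); print({k:np.array(v) for k,v in s.items()})
for cam in ['scene','top']:
    p=snap(cam,cam+'0'); print(cam,'campos',-p['R'].T@p['t'])
    for q in ['jar','cradle','pan','mixer','holder_mouth','stop_top','carton','pill_bottle','blisters','tape_roll','spatula']:
        try:
            print(q,'T',[(np.round(d['location'],4),round(d['score'],2)) for d in tip_of(q,p)[:3]])
        except Exception as e: print(q,e)
    for q in ['jar','pan']:
        print(q,'S',[(np.round(d['location'],4),round(d['score'],2)) for d in search_frame(q,p)[:3]])
print(observe()['time'])
E
python3 a.py
```

```text
pics
{'time': array(0.), 'qpos': array([-1.382 ,  0.3427,  1.525 ,  0.    ,  1.2754, -0.146 ]), 'qvel': array([ 0.0003,  0.    , -0.001 ,  0.0001, -0.0008, -0.0025]), 'joint_efforts': array([  0.    , -43.1236, -24.4217,   0.0718,   0.056 ,  -0.0001]), 'tool_pos': array([ 0.1725, -0.4955,  0.2915]), 'tool_rot': array([-3.14  , -0.0002,  0.3348]), 'contact_force': array([-0.0436,  0.2681, -0.1698]), 'torque': array([ 0.0193, -0.0031,  0.0184]), 'opening': array(0.0918)}
scene campos [ 0.9917 -0.2364  0.7224]
jar T [(array([0.5249, 0.304 , 0.0486]), 0.68), (array([ 0.6172,  0.2784, -0.0009]), 0.61)]
cradle T [(array([0.4797, 0.3088, 0.0002]), 0.59)]
pan T [(array([ 0.1858, -0.2987,  0.0449]), 0.9), (array([ 0.4556, -0.2972,  0.0475]), 0.59)]
mixer T [(array([ 0.6137, -0.0097,  0.0033]), 0.84), (array([0.6149, 0.2776, 0.0009]), 0.48)]
holder_mouth T [(array([ 0.6178, -0.0092,  0.1294]), 0.81)]
stop_top T [(array([0.6161, 0.2764, 0.001 ]), 0.73), (array([ 0.6125, -0.0142,  0.0954]), 0.4)]
carton T [(array([ 0.6164,  0.2761, -0.0012]), 0.8)]
pill_bottle T [(array([ 0.5858, -0.2811,  0.001
[... 445 characters left out ...]
2 ]), 0.46)]
pan T [(array([ 0.4493, -0.2918,  0.0479]), 0.88), (array([ 0.6196,  0.2752, -0.0023]), 0.22)]
mixer T [(array([ 0.6116, -0.0144,  0.0007]), 0.94)]
holder_mouth T [(array([ 0.6108, -0.0102,  0.1306]), 0.8), (array([ 0.6156,  0.2739, -0.002 ]), 0.2)]
stop_top T [(array([ 0.6146, -0.0106,  0.0965]), 0.67)]
carton T []
pill_bottle T [(array([ 0.5813, -0.2856,  0.0013]), 0.48)]
blisters T [(array([ 0.3868, -0.0252, -0.0027]), 0.68)]
tape_roll T [(array([ 0.3718, -0.1437,  0.001 ]), 0.74)]
spatula T [(array([0.3761, 0.1375, 0.0003]), 0.8)]
jar S [(array([0.4756, 0.3059, 0.0664]), 0.78), (array([ 0.5941, -0.0136,  0.0711]), 0.44)]
pan S [(array([ 0.4561, -0.2977,  0.0483]), 0.92)]
1.4
```

View pics/scene0.png

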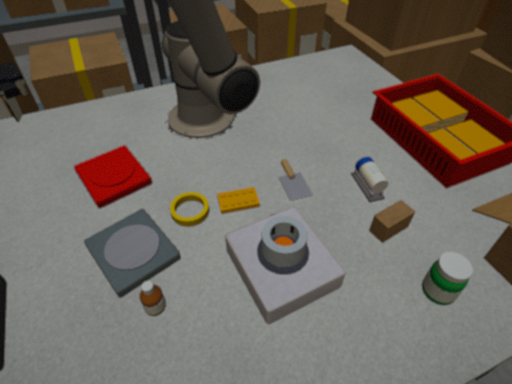

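View pics/top0.png

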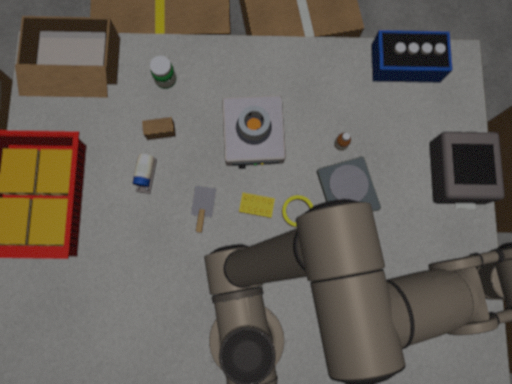

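```bash
cat >> h.py <<'E'
from scipy.spatial.transform import Rotation as Ro, Slerp
import sys, json
def Rt(rpy): return Ro.from_euler('xyz',rpy)
def pose():
    s=observe(); return np.array(s['tool_pos']),Rt(s['tool_rot']),s
def log(s):
    open('log.jsonl','a').write(json.dumps({k:np.array(s[k]).tolist() for k in ['time','qpos','tool_pos','tool_rot']})+'\n')
def plan(target,Rtar,n=None,vmax=.036,wmax=.11,pr=True):
    p,R,s=pose(); log(s)
    target=np.array(target,float); rv=(R.inv()*Rtar).as_rotvec()
    if n is None: n=int(np.ceil(max(np.linalg.norm(target-p)/vmax,np.linalg.norm(rv)/wmax,1)))
    for i in range(n):
        Ri=R*Ro.from_rotvec(rv*i/n)
        o=Ri.inv().apply((target-p)/n)*1000
        print(i,np.round(o,1),np.round(rv/n,4))
    return n
def down(yaw): return Rt([np.pi,0,yaw])
def st():
    p,R,s=pose(); log(s)
    print('t',s['time'],'p',p,'rpy',np.array(s['tool_rot']),'F',np.array(s['contact_force']),'T',np.array(s['torque']),'open',s['opening'],'q',np.array(s['qpos']))
E
python3 -c "
from h import *
plan([.42,-.15,.3],down(0))"
```

```text
0 [ 28.9 -20.4  -0.6] [ 0.     -0.      0.0279]
1 [ 28.4 -21.2  -0.6] [ 0.     -0.      0.0279]
2 [ 27.8 -22.   -0.6] [ 0.     -0.      0.0279]
3 [ 27.1 -22.8  -0.6] [ 0.     -0.      0.0279]
4 [ 26.5 -23.5  -0.6] [ 0.     -0.      0.0279]
5 [ 25.8 -24.3  -0.6] [ 0.     -0.      0.0279]
6 [ 25.1 -25.   -0.6] [ 0.     -0.      0.0279]
7 [ 24.4 -25.7  -0.6] [ 0.     -0.      0.0279]
8 [ 23.7 -26.3  -0.6] [ 0.     -0.      0.0279]
9 [ 23.  -27.   -0.6] [ 0.     -0.      0.0279]
10 [ 22.2 -27.6  -0.6] [ 0.     -0.      0.0279]
11 [ 21.4 -28.2  -0.6] [ 0.     -0.      0.0279]
```

apply_moves([
  {"offset": [29, -20, -1], "rotation": [0, 0, 0.028]},
  {"offset": [28, -21, -1], "rotation": [0, 0, 0.028]},
  {"offset": [28, -22, -1], "rotation": [0, 0, 0.028]},
  {"offset": [27, -23, -1], "rotation": [0, 0, 0.028]},
  {"offset": [26.5, -23.5, -1], "rotation": [0, 0, 0.028]},
  {"offset": [26, -24, -1], "rotation": [0, 0, 0.028]},
  {"offset": [25, -25, -1], "rotation": [0, 0, 0.028]},
  {"offset": [24.5, -25.5, -1], "rotation": [0, 0, 0.028]},
  {"offset": [24, -26, -1], "rotation": [0, 0, 0.028]},
  {"offset": [23, -27, -1], "rotation": [0, 0, 0.028]},
  {"offset": [22, -28, -1], "rotation": [0, 0, 0.028]},
  {"offset": [21, -28, -1], "rotation": [0, 0, 0.028]},
], grip=0)

```text
time: 2.4
tool_pos: [0.4293, -0.1441, 0.3041]
tool_rot: [3.137, -0.002, -0.03]
contact_force: [1.1, 0.0, -0.3]
opening: 0.0919
```

```bash
python3 -c "
from h import *
st();plan([.40,.2,.3],down(0))"
```

```text
t 2.4 p [ 0.4293 -0.1441  0.3041] rpy [ 3.1369 -0.0023 -0.0299] F [ 1.0827  0.0411 -0.34  ] T [-0.0154  0.0108 -0.057 ] open 0.09186484093916689 q [-0.4916  0.1974  1.6907 -0.0034  1.2493  1.1102]
0 [ -4.  -34.3   0.2] [ 0.0005 -0.0002 -0.003 ]
1 [ -3.9 -34.3   0.3] [ 0.0005 -0.0002 -0.003 ]
2 [ -3.8 -34.3   0.3] [ 0.0005 -0.0002 -0.003 ]
3 [ -3.6 -34.3   0.3] [ 0.0005 -0.0002 -0.003 ]
4 [ -3.5 -34.4   0.3] [ 0.0005 -0.0002 -0.003 ]
5 [ -3.4 -34.4   0.3] [ 0.0005 -0.0002 -0.003 ]
6 [ -3.3 -34.4   0.3] [ 0.0005 -0.0002 -0.003 ]
7 [ -3.2 -34.4   0.4] [ 0.0005 -0.0002 -0.003 ]
8 [ -3.1 -34.4   0.4] [ 0.0005 -0.0002 -0.003 ]
9 [ -3.  -34.4   0.4] [ 0.0005 -0.0002 -0.003 ]
```

apply_moves([
  {"offset": [-4, -34, 0], "rotation": [0, 0.04, 0]},
  {"offset": [-4, -34, -2], "rotation": [0, 0.04, 0]},
  {"offset": [-4, -34, -2], "rotation": [0, 0.04, 0]},
  {"offset": [-4, -34, -2], "rotation": [0, 0.04, 0]},
  {"offset": [-4, -34, -2], "rotation": [0, 0.04, 0]},
  {"offset": [-4, -34, -2], "rotation": [0, 0.04, 0]},
  {"offset": [-4, -34, -2], "rotation": [0, 0.04, 0]},
  {"offset": [-4, -34, -2], "rotation": [0, 0.04, 0]},
  {"offset": [-4, -34, -2], "rotation": [0, 0.04, 0]},
  {"offset": [-4, -34, -2], "rotation": [0, 0.04, 0]},
])

```text
time: 3.23
tool_pos: [0.3984, 0.2126, 0.3155]
tool_rot: [-3.138, -0.428, -0.033]
contact_force: [1.0, -0.7, -0.1]
opening: 0.0918
```

```bash
cat > b.py <<'E'
from h import *
st()
for cam in ['scene','top']:
    p=snap(cam,cam+'1'); np.savez(f'{cam}1.npz',**{k:np.array(v) for k,v in p.items()})
    for q in ['jar','pan','holder_mouth','stop_top']:
        print(q,'T',[(np.round(d['location'],4),round(d['score'],2)) for d in tip_of(q,p)[:3]])
    big=cv2.resize(p['img'][:,:,::-1],None,fx=3,fy=3,interpolation=cv2.INTER_CUBIC)
    cv2.imwrite(f'pics/{cam}1_big.png',big)
    crops=[]
    for X in [(.48,.306,.05),(.452,-.296,.045),(.613,-.01,.132)]:
        u=proj(p,X)*1; x,y=int(u[0]),int(u[1]); print(X,u)
        c=p['img'][max(y-40,0):y+40,max(x-40,0):x+40,::-1]; crops.append(cv2.resize(c,(260,260),interpolation=cv2.INTER_CUBIC))
    cv2.imwrite(f'pics/{cam}1_crops.png',np.hstack(crops))
E
python3 b.py
```

```text
t 3.2333 p [0.3984 0.2126 0.3155] rpy [-3.1375 -0.4283 -0.0334] F [ 0.9997 -0.7245 -0.0813] T [ 0.0094  0.2441 -0.052 ] open 0.09177784064916879 q [ 0.4209  0.0398  1.9093 -0.2475  0.8169  2.1598]
jar T [(array([0.5256, 0.3014, 0.0467]), 0.87)]
pan T [(array([ 0.4543, -0.2928,  0.0438]), 0.96), (array([ 0.1835, -0.2989,  0.0465]), 0.63)]
holder_mouth T [(array([ 0.6142, -0.008 ,  0.1294]), 0.89)]
stop_top T [(array([ 0.6125, -0.0152,  0.0925]), 0.42)]
(0.48, 0.306, 0.05) [369.3357 174.6337]
(0.452, -0.296, 0.045) [131.3797 246.5691]
(0.613, -0.01, 0.132) [284.9627 234.0553]
jar T [(array([0.526 , 0.305 , 0.0478]), 0.48)]
pan T [(array([ 0.1863, -0.2991,  0.0413]), 0.9), (array([ 0.4543, -0.2962,  0.0462]), 0.79)]
holder_mouth T [(array([ 0.6082, -0.0123,  0.1326]), 0.91)]
stop_top T [(array([ 0.6122, -0.0083,  0.0942]), 0.7), (array([ 0.3864, -0.0272, -0.0009]), 0.7), (array([ 0.5821, -0.2844, -0.0022]), 0.62)]
(0.48, 0.306, 0.05) [144.9008 170.7665]
(0.452, -0.296, 0.045) [348.8615 183.3099]
(0.613, -0.01, 0.132) [253.2686 119.9032]
```

View pics/scene1_crops.png

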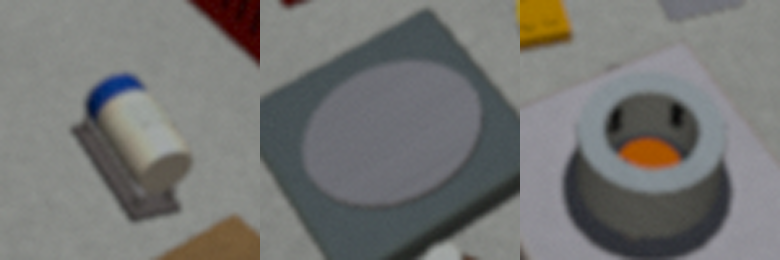

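View pics/top1_crops.png

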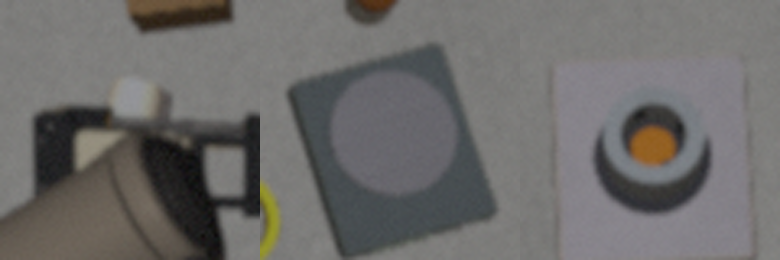

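```bash
cat > kin.py <<'E'
from h import *
from scipy.optimize import least_squares
D=[json.loads(l) for l in open('log.jsonl')]
D=[D[0]]+[d for i,d in enumerate(D) if i and d['time']!=D[i-1]['time']]
def fk(q,P):
    h,off,e,l2,l3,e3,lt=P
    E=lambda a,t: Ro.from_euler(a,t)
    R=E('z',q[0]); p=R.apply([0,off,0])+[0,0,h]
    R=R*E('y',q[1]); p=p+R.apply([e,0,l2]); R=R*E('y',q[2]); p=p+R.apply([e3,0,l3])
    R=R*E('z',q[3])*E('y',q[4])*E('z',q[5]); p=p+R.apply([0,0,lt])
    return p,R*E('z',np.pi/2)
def fit():
    def res(P): 
        return np.concatenate([fk(d['qpos'],P)[0]-d['tool_pos'] for d in D]+[0.01*(P-[.3,.08,0,.43,.39,0,.3])])
    r=least_squares(res,[.3,.08,0,.43,.39,0,.3]); return r.x
if __name__=='__main__':
    P=fit(); print(len(D),P); np.save('P.npy',P)
    for d in D:
        p,R=fk(d['qpos'],P); print(p-d['tool_pos'],(R.inv()*Rt(d['tool_rot'])).as_rotvec())
E
python3 kin.py
```

```text
3 [0.2478 0.0764 0.0006 0.5016 0.3861 0.0649 0.2534]
[0.     0.0001 0.0001] [-0.  0. -0.]
[ 0.0001 -0.     -0.0001] [-0.  0.  0.]
[ 0.     -0.0001  0.    ] [0. 0. 0.]
```

```bash
cat > jarfit.py <<'E'
from h import *
from scipy.optimize import minimize, least_squares
cams={c:dict(np.load(f'{c}1.npz')) for c in ['scene','top']}
imgs={c:cv2.imread(f'pics/{c}0.png')[:,:,::-1].astype(float) for c in cams}
def cyl(foot,yaw,s0,s1,r=.025):
    u=np.array([-np.cos(yaw),-np.sin(yaw),0]); v=np.array([-u[1],u[0],0]); w=np.array([0,0,1.])
    t=np.linspace(0,2*np.pi,24,endpoint=False)
    return np.vstack([np.array(foot)+u*s+r*(np.outer(np.cos(t),v)+np.outer(np.sin(t),w)) for s in (s0,s1)])
def blue(im):
    r,g,b=im[...,0],im[...,1],im[...,2]; return (b-r)
def model(c,x):
    p=cams[c]; S=4
    out=[]
    for s0,s1 in ((0,.09),(.068,.09)):
        pts=np.array([proj(p,X) for X in cyl([x[0],x[1],.048],x[2],s0,s1)])
        m=np.zeros((384*S,512*S),np.uint8); cv2.fillConvexPoly(m,cv2.convexHull((np.round((pts+.5)*S)).astype(np.int32)),255)
        out.append(cv2.GaussianBlur(cv2.resize(m,(512,384),interpolation=cv2.INTER_AREA).astype(float)/255,(0,0),.8))
    return out
def crop(c): 
    u=proj(cams[c],(.48,.306,.05)).astype(int); return slice(u[1]-25,u[1]+26),slice(u[0]-25,u[0]+26)
def cost(x,show=False):
    tot=0
    for c in cams:
        sl=crop(c); im=imgs[c][sl]; m,l=[a[sl] for a in model(c,x)]
        # linear regression of colour on {1, body, lid}; 
        A=np.stack([np.ones(m.size),(m-l).clip(0,1).ravel(),l.ravel()],1)
        B=im.reshape(-1,3); co,*_=np.linalg.lstsq(A,B,rcond=None); tot+=np.abs(A@co-B).clip(0,60).mean()
    return tot
best=None
for y in np.linspace(-.35,.35,15):
    r=minimize(cost,[.526,.305,y],method='Nelder-Mead',options=dict(initial_simplex=[[.526,.305,y],[.534,.305,y],[.526,.313,y],[.526,.305,y+.08]],xatol=1e-4,fatol=1e-4))
    if best is None or r.fun<best.fun: best=r
    print(round(y,2),r.x,r.fun)
print(best.x,best.fun)
E
python3 jarfit.py
```

```text
-0.35 [ 0.5347  0.2798 -0.1849] 24.410695600618084
-0.3 [ 0.5372  0.2817 -0.1227] 24.216826597724168
-0.25 [ 0.537   0.2815 -0.1409] 24.21853169881982
-0.2 [ 0.5381  0.282  -0.1144] 24.21394932735963
-0.15 [ 0.54    0.2824 -0.0911] 24.282937111768796
-0.1 [ 0.5394  0.2822 -0.0885] 24.27832526797295
-0.05 [ 0.5383  0.2826 -0.0984] 24.205061121721148
0.0 [ 0.5382  0.2836 -0.0819] 24.306497033307053
0.05 [ 0.5392  0.2828 -0.0946] 24.240524309647896
0.1 [ 0.5444  0.2835 -0.0124] 24.51662898813052
0.15 [ 0.5406  0.2831 -0.0948] 24.32564248782623
0.2 [0.5496 0.288  0.1813] 24.98838959305825
0.25 [ 0.5392  0.2813 -0.1102] 24.227916106136533
0.3 [0.55   0.287  0.1324] 24.864052948358115
0.35 [ 0.5385  0.2818 -0.1139] 24.196142822207918
[ 0.5385  0.2818 -0.1139] 24.196142822207918
```

```bash
cat > ov.py <<'E'
from jarfit import *
E
sed -i 's/^best=None/if __name__!="__main__": raise SystemExit\nbest=None/' jarfit.py
cat > ov.py <<'E'
src=open('jarfit.py').read().split('if __name__')[0]; exec(src)
rows=[]
for c in cams:
    u=proj(cams[c],(.48,.306,.05)).astype(int); S=10
    row=[]
    for x in [(.526,.304,0.),(.526,.304,-.1),(.526,.304,.1)]:
        im=imgs[c].astype(np.uint8)[u[1]-13:u[1]+13,u[0]-13:u[0]+13,::-1].copy(); im=cv2.resize(im,None,fx=S,fy=S,interpolation=cv2.INTER_NEAREST)
        for s0,s1,col in ((0,.09,(0,0,255)),(.068,.09,(0,255,255))):
            pts=np.array([proj(cams[c],X) for X in cyl([x[0],x[1],.048],x[2],s0,s1)])
            h=cv2.convexHull(((pts-(u-13)+.5)*S).astype(np.int32)); cv2.polylines(im,[h],True,col,1)
        row.append(im)
    rows.append(np.hstack(row))
cv2.imwrite('pics/ov.png',np.vstack(rows))
E
python3 ov.py
```

```text
(no output)
```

View pics/ov.png

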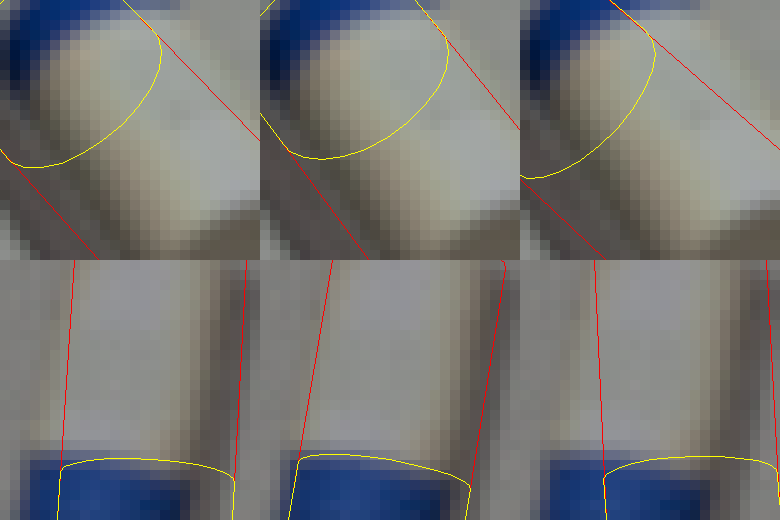

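```bash
sed -i 's/clip(0,60)/clip(0,40)/; s/u\[1\]-25,u\[1\]+26/u[1]-16,u[1]+17/; s/u\[0\]-25,u\[0\]+26/u[0]-18,u[0]+19/' jarfit.py
cat > jf2.py <<'E'
src=open('jarfit.py').read().split('if __name__')[0]; exec(src)
for x0 in [(.526,.312,-.1),(.526,.312,-.2),(.52,.318,0.),(.535,.308,-.1),(.52,.305,-.1)]:
    x0=np.array(x0); r=minimize(cost,x0,method='Nelder-Mead',options=dict(initial_simplex=[x0,x0+[.006,0,0],x0+[0,.006,0],x0+[0,0,.08]],xatol=1e-4,fatol=1e-4))
    print(r.x,r.fun)
for c in cams:
    im=imgs[c]; sl=crop(c); b=(im[...,2]-im[...,0])>35; ys,xs=np.nonzero(b[sl]); print(c,'blue',xs.mean()+sl[1].start,ys.mean()+sl[0].start,len(xs))
    d=back(cams[c],(xs.mean()+sl[1].start,ys.mean()+sl[0].start),.062); print(d)
E
python3 jf2.py
```

```text
[ 0.5205  0.2785 -0.3862] 33.95594877755205
[ 0.5325  0.315  -0.2306] 37.65141331320428
[0.5245 0.3216 0.0773] 37.98423658184471
[0.5027 0.3628 0.6179] 33.3227964769963
[ 0.5242  0.2792 -0.2511] 34.62567212611859
scene blue 363.0 161.38823529411764 85
[0.4411 0.3108 0.062 ]
top blue 140.75652173913045 180.8521739130435 115
[0.4469 0.3136 0.062 ]
```

```bash
python3 - <<'E'
s=open('jarfit.py').read()
s=s.replace("for s0,s1 in ((0,.09),(.068,.09)):","for s0,s1 in ((0,.09),(.068,.09) if c=='top' else (0,.068)):")
s=s.replace("    return out\n","    if c!='top': out[1]=(out[0]-out[1]).clip(0,1)\n    return out\n",1)
open('jarfit.py','w').write(s)
E
python3 jf2.py
```

```text
[ 0.526   0.3119 -0.0447] 35.80607658592743
[0.525  0.3155 0.0064] 35.67035708350216
[0.5233 0.3223 0.0816] 35.20616405368081
[0.5071 0.355  0.5385] 32.44277986963531
[ 0.5258  0.3046 -0.126 ] 35.5595196776537
scene blue 363.0 161.38823529411764 85
[0.4411 0.3108 0.062 ]
top blue 140.75652173913045 180.8521739130435 115
[0.4469 0.3136 0.062 ]
```

```bash
cat > ik.py <<'E'
from kin import *
P=np.load('P.npy')
lo=np.array([-2.53,-.77,.04,-1,.28,-3.11])+.03; hi=np.array([2.53,2.02,2.7,4.14,2.66,3.11])-.03
def ik(p,R,q0):
    f=lambda q:(lambda a:np.concatenate([a[0]-p,0.3*(a[1].inv()*R).as_rotvec()]))(fk(q,P))
    r=least_squares(f,np.clip(q0,lo+1e-3,hi-1e-3),bounds=(lo,hi)); return r.x,np.linalg.norm(r.fun)
def toolR(d,jaw):  # z=d, y=jaw
    z=np.array(d)/np.linalg.norm(d); y=np.array(jaw)/np.linalg.norm(jaw); x=np.cross(y,z); return Ro.from_matrix(np.stack([x,y,z],1))
def pickpose(a,s=.060,foot=(.526,.306,.048),yaw=-.11,flip=1):
    b=np.array([np.cos(yaw),np.sin(yaw),0]) # foot direction
    d=np.sin(a)*b+np.array([0,0,-np.cos(a)]); jaw=np.array([np.sin(yaw),-np.cos(yaw),0])*flip
    g=np.array(foot)-b*s; return g-.047*d,toolR(d,jaw)
def placepose(a,az,s=.060,pan=(.452,-.296,.045),dz=0,flip=1):
    # tool points towards azimuth az+pi (backwards); horizontally tool-away direction = az
    t=np.pi/2-a; b=np.array([np.cos(az),np.sin(az),0])
    d=-np.sin(t)*b+np.array([0,0,-np.cos(t)]); jaw=np.array([np.sin(az),-np.cos(az),0])*flip
    g=np.array(pan)+[0,0,s+dz]; return g-.047*d,toolR(d,jaw)
if __name__=='__main__':
    q=observe()['qpos']
    for flip in (1,-1):
      for a in np.radians([0,10,20,30,40,50,60]):
        best=min((ik(*pickpose(a,flip=flip),np.array(q0)) for q0 in [q,[.6,.3,2,-.5,.5,2.],[.9,.3,2.3,1.5,.6,0.],[.6,.3,2.4,3,.6,-1.],[.6,.3,2.2,3,.6,1.],[.6,.3,2.2,1.,.6,-2.]]),key=lambda r:r[1])
        print('pick',flip,np.degrees(a),best)
      for a in np.radians([10,20,30,40,50,60]):
        for az in np.radians(np.arange(-180,180,30)):
          best=min((ik(*placepose(a,az,flip=flip),np.array(q0)) for q0 in [[-.5,.5,1.5,0,1.5,.5],[-.5,.5,1.5,0,1.5,-1.5],[-.5,.5,1.5,1.5,1.5,0.],[-.5,.5,1.5,-.8,1.5,1.],[-.5,.5,1.5,3,1.5,1.]]),key=lambda r:r[1])
          if best[1]<.003: print('place',flip,np.degrees(a),np.degrees(az),best)
E
python3 ik.py
```

```text
pick 1 0.0 (array([0.4539, 0.6482, 1.6247, 0.    , 0.8687, 2.1347]), np.float64(2.3813653061318027e-15))
pick 1 10.0 (array([ 0.5081,  0.6054,  1.7384, -0.1645,  0.6616,  2.3119]), np.float64(2.5344202858330846e-14))
pick 1 20.0 (array([ 0.5693,  0.5871,  1.8429, -0.4806,  0.4834,  2.6523]), np.float64(2.568800898929295e-12))
pick 1 29.999999999999996 (array([ 0.6421,  0.5964,  1.9172, -0.97  ,  0.4236, -3.08  ]), np.float64(0.008958497910083903))
pick 1 40.0 (array([ 0.6429,  0.6643,  2.1116,  4.11  ,  0.4804, -1.9019]), np.float64(0.03895532455036482))
pick 1 50.0 (array([ 0.7287,  0.7328,  2.1218,  4.11  ,  0.7036, -1.8214]), np.float64(0.02329423781196562))
pick 1 59.99999999999999 (array([ 0.804 ,  0.8297,  2.1226,  4.11  ,  0.9382, -1.7285]), np.float64(0.013059458642419901))
place 1 10.0 -180.0 (array([-1.3158,  0.9475,  2.2381,  1.8331,  1.4075,  1.5276]), np.float64(1.0547240729306357e-13))
place 1 10.0 -150.0 (array([-1.3136,  0.9431,  1.845 ,  1.2617,  1.4976,  1.9122]), np.float64(5.652996841927911e-13))
place 1 10.0 -119.99999999999999 (array([-1.189 ,  1.0457,  1.4186, 
[... 15677 characters left out ...]
e-14))
place -1 59.99999999999999 0.0 (array([-0.571 ,  0.7851,  1.2694, -0.2738,  1.5404, -2.07  ]), np.float64(6.286417087393088e-10))
place -1 59.99999999999999 29.999999999999996 (array([-0.4858,  0.7101,  1.4293, -0.4514,  1.3263, -2.3967]), np.float64(6.14863880161834e-12))
place -1 59.99999999999999 59.99999999999999 (array([-0.4438,  0.6103,  1.6409, -0.6199,  1.0312, -2.698 ]), np.float64(5.966301001131609e-14))
place -1 59.99999999999999 90.0 (array([-0.4737,  0.5073,  1.8571, -0.7856,  0.6804, -3.0151]), np.float64(9.681080985696135e-08))
place -1 59.99999999999999 119.99999999999999 (array([-0.5988,  0.4273,  2.0191, -0.8031,  0.31  ,  2.7449]), np.float64(0.0014846878713309758))
```

```bash
cat > c.py <<'E'
from ik import *
a=.38
p,R=pickpose(a,s=.055); d=R.apply([0,0,1])
print(p,R.as_euler('xyz'),d)
plan(p-.10*d,R)
print(ik(p,R,observe()['qpos']))
E
python3 c.py
```

```text
[0.454  0.314  0.0916] [ 3.1416 -0.38   -0.11  ] [ 0.3687 -0.0407 -0.9287]
0 [ -8.3 -21.8  24.9] [-0.0063 -0.0089  0.0137]
1 [ -8.3 -21.8  24.9] [-0.0063 -0.0089  0.0137]
2 [ -8.4 -21.8  24.8] [-0.0063 -0.0089  0.0137]
3 [ -8.5 -21.9  24.8] [-0.0063 -0.0089  0.0137]
4 [ -8.6 -21.9  24.7] [-0.0063 -0.0089  0.0137]
(array([ 0.5741,  0.5905,  1.8511, -0.5547,  0.4613,  2.7255]), np.float64(3.1546241693140044e-09))
```

apply_moves([
  {"offset": [-8, -22, 25], "rotation": [-0.006, -0.009, 0.014]},
  {"offset": [-8, -22, 25], "rotation": [-0.006, -0.009, 0.014]},
  {"offset": [-8.5, -22, 25], "rotation": [-0.006, -0.009, 0.014]},
  {"offset": [-8.5, -22, 25], "rotation": [-0.006, -0.009, 0.014]},
  {"offset": [-8.5, -22, 25], "rotation": [-0.006, -0.009, 0.014]},
], grip=0)

```text
time: 4.15
tool_pos: [0.4265, 0.3162, 0.1878]
tool_rot: [-3.129, -0.393, -0.135]
contact_force: [1.3, -0.1, 1.2]
opening: 0.0917
```

```bash
cat > d.py <<'E'
from ik import *
st()
for cam in ['scene','top']:
    p=snap(cam,cam+'2')
    u=proj(p,(.47,.306,.06)).astype(int)
    c=p['img'][u[1]-36:u[1]+36,u[0]-36:u[0]+36,::-1]; cv2.imwrite(f'pics/{cam}2c.png',cv2.resize(c,(504,504),interpolation=cv2.INTER_CUBIC))
    print(cam,u,'jar',[(np.round(d['location'],4),round(d['score'],2)) for d in tip_of('jar',p)[:2]])
a=.38
pp,R=pickpose(a,s=.055)
plan(pp,R,vmax=.025)
E
python3 d.py
```

```text
t 4.15 p [0.4265 0.3162 0.1878] rpy [-3.129  -0.393  -0.1355] F [ 1.3358 -0.1399  1.1604] T [ 0.0747  0.1924 -0.0062] open 0.09165444231707859 q [ 0.6136  0.3816  1.8569 -0.4314  0.6455  2.6307]
scene [367 169] jar [(array([0.5272, 0.3042, 0.0485]), 0.57)]
top [143 173] jar [(array([0.5264, 0.3041, 0.0484]), 0.84)]
0 [-2.1 -0.3 19.9] [-0.0003 -0.0022 -0.004 ]
1 [-2.1 -0.3 19.9] [-0.0003 -0.0022 -0.004 ]
2 [-2.  -0.3 20. ] [-0.0003 -0.0022 -0.004 ]
3 [-2.  -0.3 20. ] [-0.0003 -0.0022 -0.004 ]
4 [-2.  -0.3 20. ] [-0.0003 -0.0022 -0.004 ]
```

View pics/scene2c.png

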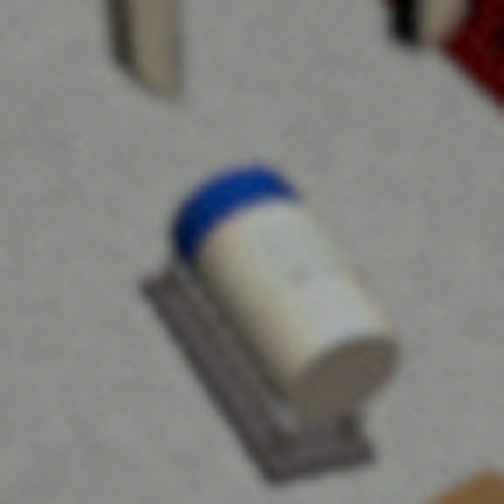

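View pics/top2c.png

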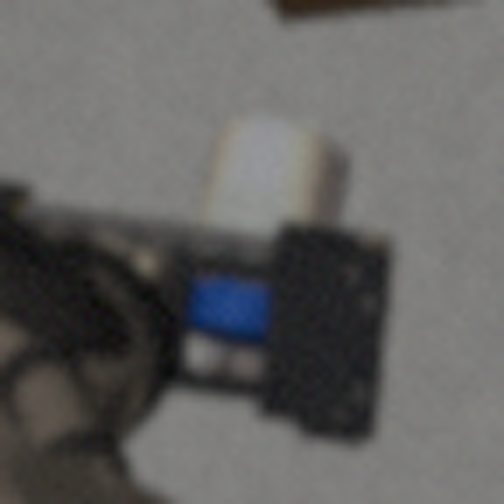

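apply_moves([
  {"offset": [-2, -0.3, 20], "rotation": [0, -0.002, -0.003]},
  {"offset": [-2, -0.3, 20], "rotation": [0, -0.002, -0.003]},
  {"offset": [-2, -0.3, 20], "rotation": [0, -0.002, -0.003]},
  {"offset": [-2, -0.3, 20], "rotation": [0, -0.002, -0.003]},
  {"offset": [-2, -0.3, 18], "rotation": [0, -0.002, -0.003]},
  {"offset": [0, 0, 0], "rotation": [0, 0, 0]},
], grip=0)

```text
time: 4.85
tool_pos: [0.4615, 0.3097, 0.1043]
tool_rot: [-3.124, -0.399, -0.128]
contact_force: [-0.4, 0.2, -0.2]
opening: 0.0917
```

```bash
cat > d2.py <<'E'
from ik import *
st()
for cam in ['scene','top']:
    p=snap(cam,cam+'3')
    u=proj(p,(.47,.306,.06)).astype(int)
    c=p['img'][u[1]-36:u[1]+36,u[0]-36:u[0]+36,::-1]; cv2.imwrite(f'pics/{cam}3c.png',cv2.resize(c,(504,504),interpolation=cv2.INTER_CUBIC))
pp,R=pickpose(.38,s=.055)
plan(pp,R,vmax=.025)
E
python3 d2.py
```

```text
t 4.85 p [0.4615 0.3097 0.1043] rpy [-3.1237 -0.3991 -0.1276] F [-0.4218  0.1823 -0.1858] T [-0.0072  0.2559 -0.0382] open 0.09171060835407471 q [ 0.5593  0.5488  1.881  -0.5664  0.4482  2.7357]
0 [-13.4  -2.   10.6] [-0.0134 -0.0218 -0.0165]
```

View pics/scene3c.png

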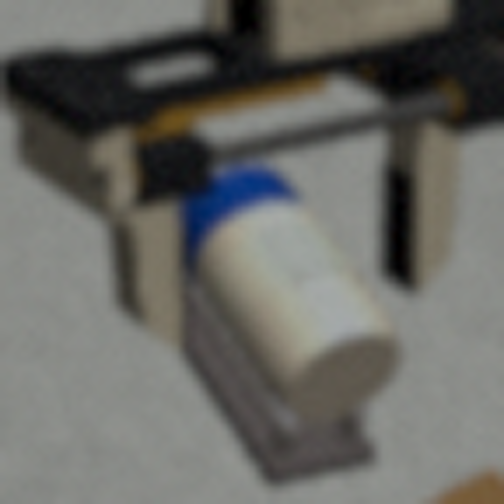

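apply_moves([
  {"offset": [-7, -1, 6], "rotation": [-0.007, -0.011, -0.008]},
  {"offset": [-7, -1, 6], "rotation": [-0.007, -0.011, -0.008]},
  {"offset": [0, 0, 0], "rotation": [0, 0, 0]},
])

```text
time: 5.2
tool_pos: [0.4546, 0.314, 0.0944]
tool_rot: [-3.139, -0.385, -0.113]
contact_force: [-0.0, -0.4, -0.6]
opening: 0.0918
```

```bash
python3 -c "
from ik import *
st()
pp,R=pickpose(.38,s=.055)
plan(pp,R,vmax=.025)
"
```

```text
t 5.2 p [0.4546 0.314  0.0944] rpy [-3.1385 -0.3845 -0.1127] F [-0.0457 -0.3996 -0.5943] T [ 0.0958  0.2749 -0.0177] open 0.09176853247565732 q [ 0.5738  0.5662  1.8816 -0.5688  0.4523  2.7418]
0 [-1.6  0.2  2.3] [-0.002  -0.0045 -0.0025]
```

apply_moves([
  {"offset": [-1.5, 0, 2], "rotation": [0, -0.004, 0]},
  {"offset": [0, 0, 0], "rotation": [0, 0, 0]},
  {"offset": [0, 0, 0], "rotation": [0, 0, 0]},
  {"offset": [0, 0, 0], "rotation": [0, 0, 0]},
  {"offset": [0, 0, 0], "rotation": [0, 0, 0]},
  {"offset": [0, 0, 0], "rotation": [0, 0, 0]},
  {"offset": [0, 0, 0], "rotation": [0, 0, 0]},
  {"offset": [0, 0, 0], "rotation": [0, 0, 0]},
], grip=1, grip_force=40)

```text
time: 5.87
tool_pos: [0.4534, 0.3137, 0.0934]
tool_rot: [-3.141, -0.381, -0.111]
contact_force: [0.0, 1.3, -0.4]
opening: 0.0492
```

```bash
python3 -c "
from ik import *
st()
p,R,s=pose()
print(R.as_matrix())
"
```

```text
t 5.8667 p [0.4534 0.3137 0.0934] rpy [-3.1413 -0.381  -0.1106] F [ 0.0351  1.2749 -0.3718] T [0.373  0.2415 0.1436] open 0.0491915261166382 q [ 0.5744  0.5671  1.8826 -0.5655  0.4542  2.738 ]
[[ 0.9226 -0.1103  0.3696]
 [-0.1025 -0.9939 -0.0408]
 [ 0.3718 -0.0002 -0.9283]]
```

apply_moves([
  {"offset": [4, 0, -9], "rotation": [0, 0, 0]},
  {"offset": [7, 0, -18], "rotation": [0, 0, 0]},
  {"offset": [9, 0, -24], "rotation": [0, 0, 0]},
  {"offset": [9, 0, -24], "rotation": [0, 0, 0]},
  {"offset": [9, 0, -24], "rotation": [0, 0, 0]},
  {"offset": [9, 0, -24], "rotation": [0, 0, 0]},
  {"offset": [9, 0, -24], "rotation": [0, 0, 0]},
])

```text
time: 6.45
tool_pos: [0.4462, 0.3112, 0.2461]
tool_rot: [3.127, -0.359, -0.107]
contact_force: [1.4, 0.0, -3.0]
opening: 0.0491
```

```bash
cat > e.py <<'E'
from ik import *
import sys
st()
p=snap('scene','scene4'); 
s=observe(); q0=np.array(s['qpos'])
for az in np.radians([-120,-90,-60,-40]):
    pp,R=placepose(.381,az,s=.055,dz=.10)
    best=min((ik(pp,R,np.array(x)) for x in [q0,[-.8,.9,1.2,0,1.8,1.5]]),key=lambda r:r[1])
    qt=best[0]; print(np.degrees(az),qt,best[1],'maxdq',np.abs(qt-q0).max())
    tr=[]
    for k in np.linspace(0,1,21):
        a,Rk=fk(q0+(qt-q0)*k,P); g=a+Rk.apply([0,0,.047]); u=Rk.apply([-np.cos(.381),0,-np.sin(.381)])
        tr.append(np.r_[a,g-.055*u])
    tr=np.array(tr); print('min tcp z',tr[:,2].min(),'min foot z',tr[:,5].min(),'min tcp r',np.hypot(tr[:,0],tr[:,1]).min()); print(tr[::4])
E
python3 kin.py; python3 e.py
```

```text
10 [ 0.223   0.0764 -0.      0.5061  0.3796  0.0464  0.2526]
[-0.  0.  0.] [-0.  0. -0.]
[-0.  0.  0.] [-0.  0.  0.]
[ 0.  0. -0.] [0. 0. 0.]
[ 0.  0. -0.] [ 0.  0. -0.]
[ 0.  0. -0.] [ 0. -0. -0.]
[ 0.  0. -0.] [ 0. -0. -0.]
[-0. -0. -0.] [ 0. -0.  0.]
[-0. -0. -0.] [0. 0. 0.]
[-0. -0. -0.] [ 0. -0. -0.]
[-0. -0. -0.] [ 0. -0. -0.]
t 6.45 p [0.4462 0.3112 0.2461] rpy [ 3.1274 -0.3589 -0.1069] F [ 1.4383  0.0416 -2.9614] T [ 0.1074  0.4326 -0.029 ] open 0.049052431667175246 q [ 0.5767  0.3298  1.7298 -0.3198  0.8338  2.4434]
-119.99999999999999 [-1.1663  0.768   1.4859  0.8601  1.7689  2.2566] 2.7489779228828907e-11 maxdq 1.7432551459414647
min tcp z 0.1752559220572017 min foot z 0.09193257194357282 min tcp r 0.5027708522518324
[[ 0.4482  0.3126  0.2519  0.5196  0.3043  0.2073]
 [ 0.4914  0.1742  0.2068  0.5377  0.1428  0.1432]
 [ 0.5024  0.0524  0.1809  0.518   0.0218  0.1035]
 [ 0.5008 -0.0625  0.176   0.4972 -0.0717  0.0919]
 [ 0.4843 -0.1891  0.19    0.4832 -0.1699  0.1076]
 [ 0.4302 -0.3338  0.2175  0.452  -0.296   0.145 ]]
-90.0 [-1.0086  0.9372  1.0969  0.6265  2.137   2.1713]
[... 754 characters left out ...]
0.5494  0.0664  0.2026  0.569   0.0316  0.128 ]
 [ 0.555  -0.0591  0.1971  0.5475 -0.0796  0.1154]
 [ 0.5336 -0.1921  0.2037  0.5111 -0.1853  0.1224]
 [ 0.4738 -0.3338  0.2175  0.452  -0.296   0.145 ]]
-40.0 [-0.7136  1.1177  0.6868 -0.0249  2.5267  1.5447] 3.745522611676381e-08 maxdq 1.689526134070451
min tcp z 0.20377895458478654 min foot z 0.12294179878645808 min tcp r 0.5464392726012341
[[ 0.4482  0.3126  0.2519  0.5196  0.3043  0.2073]
 [ 0.5233  0.19    0.2264  0.5762  0.1616  0.1669]
 [ 0.5579  0.0599  0.21    0.5835  0.0239  0.1378]
 [ 0.5604 -0.0694  0.2038  0.5568 -0.0968  0.1238]
 [ 0.5364 -0.1969  0.2071  0.5108 -0.2008  0.1265]
 [ 0.4854 -0.324   0.2175  0.452  -0.296   0.145 ]]
```

View pics/scene4.png

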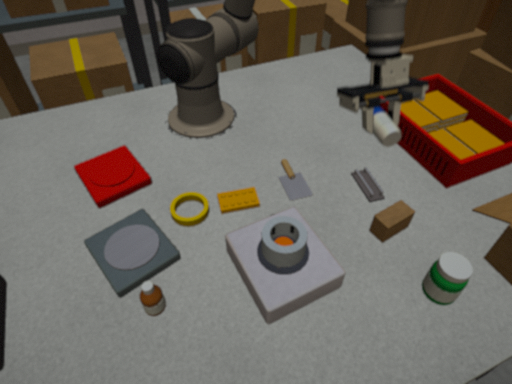

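```bash
cat >> ik.py <<'E'
def jrows(q0,qt,n,f=None):
    """rows for joint-space interpolation"""
    tr=[]
    for i in range(n):
        a,Ra=fk(q0+(qt-q0)*i/n,P); b,Rb=fk(q0+(qt-q0)*(i+1)/n,P)
        print(i,np.round(Ra.inv().apply(b-a)*1000,1),np.round((Ra.inv()*Rb).as_rotvec(),3))
E
cat > f.py <<'E'
from ik import *
q0=np.array(observe()['qpos']); _,R0=fk(q0,P)
az=np.radians(-90)
pp,R=placepose(.381,az,s=.055,dz=.06)
qt,e=ik(pp,R,np.array([-1.,.94,1.1,.6,2.1,2.2])); print(qt,e)
rv=(R0.inv()*R).as_rotvec(); print('rot',rv)
for pm in [(.43,.0,.34),(.42,.02,.36)]:
    qm,e=ik(np.array(pm),R0*Ro.from_rotvec(rv*.5),(q0+qt)/2); print(pm,qm,e)
    for A,B in ((q0,qm),(qm,qt)):
        print('dq',B-A)
        tr=[]
        for k in np.linspace(0,1,7):
            a,Rk=fk(A+(B-A)*k,P); g=a+Rk.apply([0,0,.047]); u=Rk.apply([-np.cos(.381),0,-np.sin(.381)])
            tr.append(np.r_[a,g-.055*u])
        print(np.round(tr,3))
np.save('qm.npy',qm); np.save('qt.npy',qt)
print(max(np.abs(qm-q0)))
jrows(q0,qm,12)
E
python3 f.py
```

```text
[-1.0086  0.9858  1.1119  0.6045  2.085   2.1284] 1.848983413492226e-09
rot [ 0.6429 -1.2539  1.4567]
(0.43, 0.0, 0.34) [-0.4332  0.2117  1.6602  0.4249  1.5565  1.8441] 7.679195133156573e-15
dq [-1.0102 -0.1122 -0.0621  0.7442  0.7193 -0.5977]
[[0.448 0.313 0.252 0.52  0.304 0.207]
 [0.461 0.239 0.254 0.524 0.221 0.201]
 [0.462 0.176 0.261 0.515 0.153 0.199]
 [0.457 0.122 0.272 0.5   0.1   0.203]
 [0.448 0.077 0.289 0.484 0.06  0.214]
 [0.439 0.037 0.312 0.471 0.029 0.234]
 [0.43  0.    0.34  0.462 0.002 0.262]]
dq [-0.5754  0.7741 -0.5483  0.1796  0.5286  0.2844]
[[ 0.43   0.     0.34   0.462  0.002  0.262]
 [ 0.456 -0.05   0.323  0.479 -0.044  0.242]
 [ 0.474 -0.105  0.301  0.49  -0.094  0.219]
 [ 0.484 -0.163  0.276  0.493 -0.145  0.194]
 [ 0.484 -0.223  0.247  0.488 -0.197  0.166]
 [ 0.473 -0.283  0.214  0.474 -0.248  0.137]
 [ 0.452 -0.34   0.177  0.452 -0.296  0.105]]
(0.42, 0.02, 0.36) [-0.4014  0.1683  1.6585  0.4336  1.5847  1.8906] 2.3321581339391915e-13
dq [-0.9784 -0.1555 -0.0638  0.7529  0.7476 -0.5511]
[[0.448 0.313 0.252 0.52  0.304 0.207]
 [0.459 0.241 0.258 0.522 0.
[... 417 characters left out ...]
  0.493 -0.135  0.207]
 [ 0.485 -0.216  0.256  0.489 -0.19   0.175]
 [ 0.474 -0.28   0.218  0.475 -0.245  0.141]
 [ 0.452 -0.34   0.177  0.452 -0.296  0.105]]
0.978399770879416
0 [11.1 35.9  1.7] [-0.031 -0.064  0.076]
1 [10.4 33.2  0.1] [-0.021 -0.066  0.073]
2 [ 9.7 30.6 -1.8] [-0.01  -0.068  0.071]
3 [ 9.  28.  -3.8] [ 0.001 -0.069  0.067]
4 [ 8.2 25.6 -5.9] [ 0.011 -0.068  0.064]
5 [ 7.4 23.2 -8.2] [ 0.022 -0.067  0.059]
6 [  6.5  20.9 -10.4] [ 0.032 -0.065  0.054]
7 [  5.5  18.6 -12.7] [ 0.042 -0.062  0.048]
8 [  4.4  16.5 -15. ] [ 0.051 -0.058  0.042]
9 [  3.2  14.4 -17.1] [ 0.059 -0.053  0.036]
10 [  1.9  12.3 -19.2] [ 0.067 -0.048  0.028]
11 [  0.6  10.4 -21.1] [ 0.073 -0.042  0.021]
```

apply_moves([
  {"offset": [11, 36, 2], "rotation": [-0.031, -0.064, 0.076]},
  {"offset": [10.5, 33, 0], "rotation": [-0.021, -0.066, 0.073]},
  {"offset": [9.5, 30.5, -2], "rotation": [-0.01, -0.068, 0.071]},
  {"offset": [9, 28, -4], "rotation": [0.001, -0.069, 0.067]},
  {"offset": [8, 25.5, -6], "rotation": [0.011, -0.068, 0.064]},
  {"offset": [7.5, 23, -8], "rotation": [0.022, -0.067, 0.059]},
  {"offset": [6.5, 21, -10.5], "rotation": [0.032, -0.065, 0.054]},
  {"offset": [5.5, 18.5, -12.5], "rotation": [0.042, -0.062, 0.048]},
  {"offset": [4.5, 16.5, -15], "rotation": [0.051, -0.058, 0.042]},
  {"offset": [3, 14.5, -17], "rotation": [0.059, -0.053, 0.036]},
  {"offset": [2, 12, -19], "rotation": [0.067, -0.048, 0.028]},
  {"offset": [0.5, 10.5, -21], "rotation": [0.073, -0.042, 0.021]},
])

```text
time: 7.5
tool_pos: [0.4164, 0.0131, 0.3563]
tool_rot: [-2.801, 0.428, -0.723]
contact_force: [0.7, -0.1, -3.0]
opening: 0.0489
```

```bash
python3 -c "
from ik import *
st(); q0=np.array(observe()['qpos']); qt=np.load('qt.npy'); print(qt-q0, 'via',q0-np.load('qm.npy'))
jrows(q0,qt,12)"
```

```text
t 7.5 p [0.4164 0.0131 0.3563] rpy [-2.8013  0.428  -0.7228] F [ 0.7124 -0.0868 -2.9828] T [-0.4486  0.0088  0.0242] open 0.048921981985627146 q [-0.4303  0.18    1.6663  0.4474  1.6054  1.8826]
[-0.5783  0.8058 -0.5544  0.157   0.4797  0.2459] via [-0.0288  0.0117  0.0078  0.0138  0.0207 -0.008 ]
0 [29.5  6.4 -6.9] [ 0.016 -0.046  0.07 ]
1 [29.9  6.9 -7.9] [ 0.018 -0.047  0.068]
2 [30.2  7.4 -9. ] [ 0.019 -0.047  0.066]
3 [ 30.5   8.  -10. ] [ 0.021 -0.048  0.064]
4 [ 30.7   8.6 -11. ] [ 0.023 -0.049  0.062]
5 [ 30.9   9.2 -12. ] [ 0.024 -0.05   0.06 ]
6 [ 30.9   9.9 -13. ] [ 0.025 -0.052  0.058]
7 [ 30.9  10.5 -13.9] [ 0.026 -0.053  0.055]
8 [ 30.9  11.2 -14.7] [ 0.027 -0.054  0.053]
9 [ 30.8  11.9 -15.5] [ 0.028 -0.055  0.05 ]
10 [ 30.7  12.7 -16.3] [ 0.029 -0.056  0.047]
11 [ 30.5  13.4 -16.9] [ 0.029 -0.057  0.044]
```

apply_moves([
  {"offset": [29.5, 6.5, -7], "rotation": [0.016, -0.046, 0.07]},
  {"offset": [30, 7, -8], "rotation": [0.018, -0.047, 0.068]},
  {"offset": [30, 7.5, -9], "rotation": [0.019, -0.047, 0.066]},
  {"offset": [30.5, 8, -10], "rotation": [0.021, -0.048, 0.064]},
  {"offset": [30.5, 8.5, -11], "rotation": [0.023, -0.049, 0.062]},
  {"offset": [31, 9, -12], "rotation": [0.024, -0.05, 0.06]},
  {"offset": [31, 10, -13], "rotation": [0.025, -0.052, 0.058]},
  {"offset": [31, 10.5, -14], "rotation": [0.026, -0.053, 0.055]},
  {"offset": [31, 11, -14.5], "rotation": [0.027, -0.054, 0.053]},
  {"offset": [31, 12, -15.5], "rotation": [0.028, -0.055, 0.05]},
  {"offset": [30, 12, -16], "rotation": [0.029, -0.056, 0.047]},
])

```text
time: 8.42
tool_pos: [0.4608, -0.3267, 0.1894]
tool_rot: [-3.098, 1.14, -1.52]
contact_force: [1.1, -0.1, -3.3]
opening: 0.0493
```

```bash
cat > g.py <<'E'
from ik import *
st(); p,R,s=pose()
u=R.apply([-np.cos(.381),0,-np.sin(.381)]); g=p+R.apply([0,0,.047]); print('jar u',u,'foot',g-.055*u)
for cam in ['scene','top']:
    pc=snap(cam,cam+'5')
    print(cam,'jar',[(np.round(d['location'],4),round(d['score'],2)) for d in tip_of('jar',pc)[:2]],'pan',[(np.round(d['location'],4),round(d['score'],2)) for d in tip_of('pan',pc)[:2]])
    uu=proj(pc,(.452,-.296,.1)).astype(int)
    c=pc['img'][max(uu[1]-45,0):uu[1]+45,max(uu[0]-45,0):uu[0]+45,::-1]; cv2.imwrite(f'pics/{cam}5c.png',cv2.resize(c,(504,504),interpolation=cv2.INTER_CUBIC))
pp,Rp=placepose(.381,-np.pi/2,s=.055,dz=.03)
plan(pp,Rp,vmax=.02)
E
python3 g.py; python3 -c "
import cv2,numpy as np
cv2.imwrite('pics/j5.png',np.hstack([cv2.imread(f'pics/{c}5c.png')[:,:400] for c in ('scene','top')]))"
```

```text
t 8.4167 p [ 0.4608 -0.3267  0.1894] rpy [-3.0982  1.1403 -1.5196] F [ 1.1093 -0.0551 -3.2681] T [-0.8396 -0.0232 -0.0585] open 0.04929206304525245 q [-0.984   0.9435  1.1354  0.599   2.0488  2.1237]
jar u [-0.0187  0.0489  0.9986] foot [ 0.4617 -0.2867  0.1149]
scene jar [(array([ 0.461 , -0.2831,  0.1149]), 0.64)] pan [(array([ 0.1839, -0.2988,  0.0479]), 0.67), (array([0.3725, 0.136 , 0.0034]), 0.63)]
top jar [(array([ 0.617 , -0.0143, -0.0005]), 0.66)] pan [(array([ 0.1874, -0.2982,  0.0392]), 0.62)]
0 [15.5  3.6  1.7] [ 0.0019 -0.0172  0.0085]
1 [15.6  3.4  1.4] [ 0.0019 -0.0172  0.0085]
2 [15.6  3.3  1.2] [ 0.0019 -0.0172  0.0085]
```

View pics/j5.png

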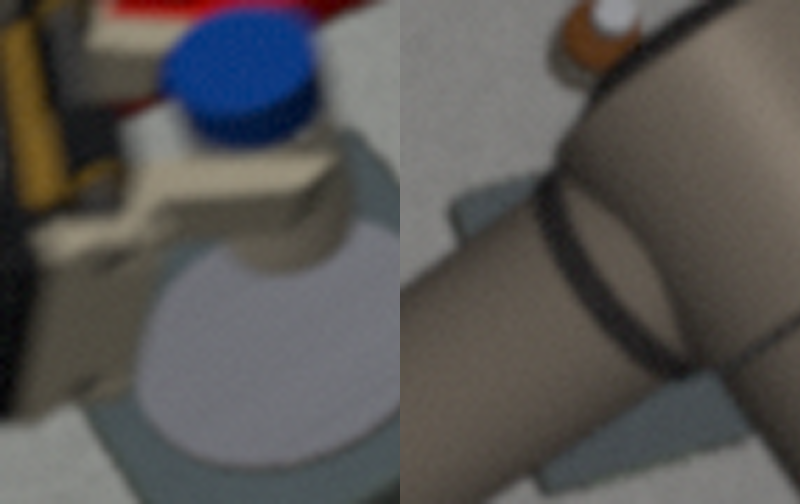

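apply_moves([
  {"offset": [15.5, 3.5, 1.5], "rotation": [0.002, -0.017, 0.009]},
  {"offset": [15.5, 3.5, 1.5], "rotation": [0.002, -0.017, 0.009]},
  {"offset": [15.5, 3.5, 1], "rotation": [0.002, -0.017, 0.009]},
  {"offset": [0, 0, 0], "rotation": [0, 0, 0]},
])

```text
time: 9.05
tool_pos: [0.4552, -0.3372, 0.1535]
tool_rot: [-3.125, 1.177, -1.548]
contact_force: [-0.0, 0.1, -3.0]
opening: 0.0495
```

```bash
cat > g2.py <<'E'
from ik import *
st(); p,R,s=pose()
u=R.apply([-np.cos(.381),0,-np.sin(.381)]); g=p+R.apply([0,0,.047]); print('jar u',u,'foot',g-.055*u)
pp,Rp=placepose(.381,-np.pi/2,s=.055,dz=float(sys.argv[1]),pan=(.453,-.295,.045))
plan(pp,Rp,vmax=float(sys.argv[2]))
E
python3 g2.py .005 .008
```

```text
t 9.05 p [ 0.4552 -0.3372  0.1535] rpy [-3.1248  1.1767 -1.5481] F [-0.0453  0.088  -3.044 ] T [-0.8655 -0.0467  0.0113] open 0.0494852154985648 q [-1.0009  1.0123  1.1174  0.59    2.0459  2.0999]
jar u [-0.0065  0.013   0.9999] foot [ 0.4554 -0.2945  0.0804]
0 [7.3 0.6 2.6] [ 0.001  -0.0033  0.0022]
1 [7.3 0.6 2.6] [ 0.001  -0.0033  0.0022]
2 [7.3 0.6 2.6] [ 0.001  -0.0033  0.0022]
3 [7.3 0.6 2.6] [ 0.001  -0.0033  0.0022]
```

apply_moves([
  {"offset": [7, 0.6, 2.6], "rotation": [0.001, -0.003, 0.002]},
  {"offset": [7, 0.6, 2.6], "rotation": [0.001, -0.003, 0.002]},
  {"offset": [7, 0.6, 2.6], "rotation": [0.001, -0.003, 0.002]},
  {"offset": [3, 0.3, 1], "rotation": [0.001, -0.003, 0.002]},
  {"offset": [0, 0, 0], "rotation": [0, 0, 0]},
  {"offset": [0, 0, 0], "rotation": [0, 0, 0]},
])

```text
time: 9.55
tool_pos: [0.4555, -0.3363, 0.1294]
tool_rot: [-3.129, 1.184, -1.555]
contact_force: [-0.2, -0.4, -3.2]
opening: 0.0495
```

```bash
python3 g2.py 0 .002
```

```text
t 9.55 p [ 0.4555 -0.3363  0.1294] rpy [-3.1294  1.1835 -1.555 ] F [-0.2135 -0.3865 -3.1853] T [-0.8462  0.0036  0.021 ] open 0.049496676175503455 q [-1.001   1.0462  1.1207  0.5851  2.02    2.082 ]
jar u [-0.0046  0.0062  1.    ] foot [ 0.4556 -0.2932  0.0567]
0 [1.7 0.4 0.3] [ 0.0003 -0.0009  0.0008]
1 [1.7 0.4 0.3] [ 0.0003 -0.0009  0.0008]
2 [1.7 0.4 0.3] [ 0.0003 -0.0009  0.0008]
3 [1.7 0.4 0.3] [ 0.0003 -0.0009  0.0008]
4 [1.7 0.4 0.3] [ 0.0003 -0.0009  0.0008]
5 [1.7 0.4 0.3] [ 0.0003 -0.0009  0.0008]
6 [1.7 0.4 0.3] [ 0.0003 -0.0009  0.0008]
```

apply_moves([
  {"offset": [2, 0.3, 0.4], "rotation": [0, -0.001, 0]},
  {"offset": [2, 0.3, 0.4], "rotation": [0, -0.001, 0]},
  {"offset": [2, 0.3, 0.4], "rotation": [0, -0.001, 0]},
  {"offset": [1, 0, 0.4], "rotation": [0, -0.001, 0]},
])

```text
time: 9.88
tool_pos: [0.4548, -0.3378, 0.1229]
tool_rot: [-3.126, 1.186, -1.551]
contact_force: [0.7, -0.6, -2.8]
opening: 0.0488
```

```bash
python3 g2.py 0 .002
```

```text
t 9.8833 p [ 0.4548 -0.3378  0.1229] rpy [-3.1256  1.1861 -1.5513] F [ 0.655  -0.6012 -2.7992] T [-0.8465  0.0078  0.0111] open 0.04884745961095066 q [-1.0031  1.0575  1.117   0.5829  2.0167  2.0751]
jar u [-0.006   0.0036  1.    ] foot [ 0.455  -0.2945  0.0502]
0 [1.8 0.6 0.4] [ 0.0007 -0.0012  0.0024]
1 [1.8 0.6 0.4] [ 0.0007 -0.0012  0.0024]
2 [1.8 0.6 0.4] [ 0.0007 -0.0012  0.0024]
```

apply_moves([
  {"offset": [1.5, 0.3, 0.4], "rotation": [0, -0.001, 0.001]},
  {"offset": [1.2, 0.3, 0.4], "rotation": [0, -0.001, 0.001]},
  {"offset": [1, 0, 0.3], "rotation": [0, -0.001, 0.001]},
])

```text
time: 10.13
tool_pos: [0.4542, -0.3384, 0.1187]
tool_rot: [-3.133, 1.189, -1.559]
contact_force: [-0.4, -0.4, -2.6]
opening: 0.049
```

```bash
python3 g2.py 0 .002
```

```text
t 10.1333 p [ 0.4542 -0.3384  0.1187] rpy [-3.1328  1.1891 -1.5594] F [-0.3594 -0.4142 -2.5719] T [-0.8625  0.0191 -0.0055] open 0.04895860873188285 q [-1.0046  1.0647  1.1159  0.5819  2.0148  2.0742]
jar u [-0.0033  0.0006  1.    ] foot [ 0.4542 -0.2948  0.0462]
0 [1.2 1.2 0.3] [ 0.0018 -0.0006  0.0042]
```

apply_moves([
  {"offset": [1, 0, 0.2], "rotation": [0, 0, 0]},
  {"offset": [1, 0, 0.2], "rotation": [0, 0, 0]},
  {"offset": [0.7, 0, 0.2], "rotation": [0, 0, 0]},
])

```text
time: 10.38
tool_pos: [0.454, -0.3386, 0.1181]
tool_rot: [-3.128, 1.194, -1.553]
contact_force: [-0.6, -0.9, 2.9]
opening: 0.0493
```

```bash
python3 g2.py 0 .002
```

```text
t 10.3833 p [ 0.454  -0.3386  0.1181] rpy [-3.1275  1.1936 -1.5534] F [-0.6312 -0.9223  2.8547] T [-0.0504 -0.0822  0.0823] open 0.04925799028084782 q [-1.0052  1.0677  1.114   0.5833  2.0182  2.0719]
jar u [-0.0052 -0.0039  1.    ] foot [ 0.4542 -0.2947  0.0458]
0 [0.6 1.  0.3] [0.0021 0.0039 0.0064]
```

apply_moves([
  {"offset": [0, 0, 0], "rotation": [0, 0, 0]},
  {"offset": [0, 0, 0], "rotation": [0, 0, 0]},
  {"offset": [0, 0, 0], "rotation": [0, 0, 0]},
  {"offset": [0, 0, 0], "rotation": [0, 0, 0]},
  {"offset": [0, 0, 0], "rotation": [0, 0, 0]},
  {"offset": [0, 0, 0], "rotation": [0, 0, 0]},
], grip=0)

```text
time: 10.88
tool_pos: [0.4542, -0.3388, 0.1177]
tool_rot: [-3.128, 1.191, -1.554]
contact_force: [-0.2, -0.1, 0.0]
opening: 0.0848
```

```bash
python3 -c "
from ik import *
st(); p,R,s=pose(); d=R.apply([0,0,1])
plan(p-.11*d+[0,0,0.0],R,vmax=.03)
"
```

```text
t 10.8833 p [ 0.4542 -0.3388  0.1177] rpy [-3.1279  1.1915 -1.5542] F [-0.1938 -0.1319  0.0326] T [-0.4787 -0.0038  0.0396] open 0.08480011501507205 q [-1.005   1.0677  1.1137  0.5827  2.0164  2.072 ]
0 [ -0.   -0.  -27.5] [0. 0. 0.]
1 [ -0.   -0.  -27.5] [0. 0. 0.]
2 [ -0.   -0.  -27.5] [0. 0. 0.]
3 [ -0.   -0.  -27.5] [0. 0. 0.]
```

apply_moves([
  {"offset": [0, 0, -12], "rotation": [0, 0, 0]},
  {"offset": [0, 0, -25], "rotation": [0, 0, 0]},
  {"offset": [0, 0, -30], "rotation": [0, 0, 0]},
  {"offset": [0, 0, -30], "rotation": [0, 0, 0]},
  {"offset": [0, 0, -20], "rotation": [0, 0, 0]},
])

```text
time: 11.3
tool_pos: [0.455, -0.4464, 0.1612]
tool_rot: [3.141, 1.198, -1.562]
contact_force: [-0.5, -0.1, 1.1]
opening: 0.092
```

```bash
cat > k.py <<'E'
from ik import *
st()
n=sys.argv[1]
for cam in ['scene','top']:
    pc=snap(cam,cam+n); np.savez(f'{cam}{n}.npz',**{k:np.array(v) for k,v in pc.items()})
    for qn in ['jar','holder_mouth','stop_top']:
        print(cam,qn,[(np.round(d['location'],4),round(d['score'],2)) for d in tip_of(qn,pc)[:2]])
    uu=proj(pc,(.452,-.296,.09)).astype(int)
    c=pc['img'][max(uu[1]-45,0):uu[1]+45,max(uu[0]-45,0):uu[0]+45,::-1]; cv2.imwrite(f'pics/{cam}{n}c.png',cv2.resize(c,(400,400),interpolation=cv2.INTER_CUBIC))
cv2.imwrite(f'pics/j{n}.png',np.hstack([cv2.imread(f'pics/{c}{n}c.png') for c in ('scene','top')]))
E
python3 k.py 6
```

```text
t 11.3 p [ 0.455  -0.4464  0.1612] rpy [ 3.1406  1.1983 -1.5622] F [-0.4829 -0.0626  1.1348] T [-0.4621 -0.0482  0.0257] open 0.09195664627420444 q [-1.0732  1.1876  0.6904  0.6326  2.3107  2.221 ]
scene jar [(array([ 0.4552, -0.2928,  0.0459]), 0.65)]
scene holder_mouth [(array([ 0.6173, -0.0093,  0.127 ]), 0.64)]
scene stop_top [(array([ 0.6112, -0.0139,  0.0921]), 0.68)]
top jar [(array([ 0.4519, -0.29  ,  0.045 ]), 0.75), (array([ 0.614 , -0.014 ,  0.0029]), 0.16)]
top holder_mouth [(array([ 0.6127, -0.0107,  0.1344]), 0.83)]
top stop_top [(array([ 0.6142, -0.0074,  0.0959]), 0.7)]
```

View pics/j6.png

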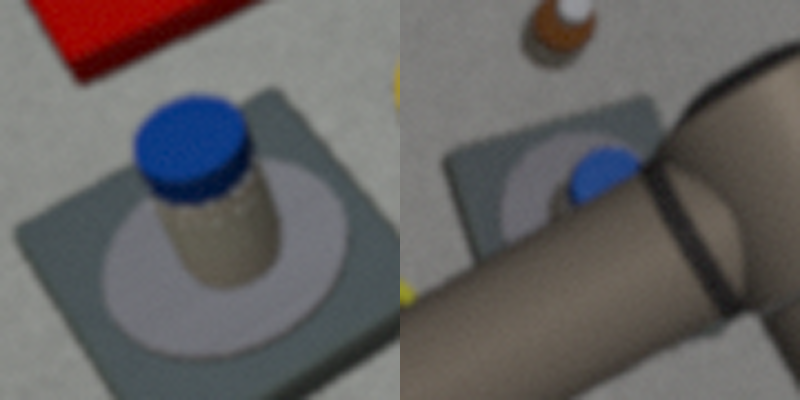

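```bash
cat > ring.py <<'E'
from h import *
from scipy.optimize import minimize
from scipy.ndimage import map_coordinates
t=np.linspace(0,2*np.pi,72,endpoint=False)
def circ(x,y,z,r): return np.stack([x+r*np.cos(t),y+r*np.sin(t),np.full_like(t,z)],1)
def pj(p,X):
    c=X@p['R'].T+p['t']; u=c@p['camera_matrix'].T; return u[:,:2]/u[:,2:]
def samp(im,uv): return map_coordinates(im,[uv[:,1],uv[:,0]],order=1)
def run(im,p,z,r_in,r_out,x0):
    def cost(v):
        s=lambda r:samp(im,pj(p,circ(v[0],v[1],z,r)))
        m=np.mean([s(r) for r in np.linspace(r_in+.004,r_out-.004,4)],0)
        o=0
        if r_in>0: o+= (m-s(r_in-.003)).mean()
        o+= (m-s(r_out+.003)).mean()
        return -o
    best=min(((cost((x0[0]+dx,x0[1]+dy)),dx,dy) for dx in np.arange(-.012,.0121,.002) for dy in np.arange(-.012,.0121,.002)))
    r=minimize(cost,[x0[0]+best[1],x0[1]+best[2]],method='Nelder-Mead',options=dict(initial_simplex=[[x0[0]+best[1]+a,x0[1]+best[2]+b] for a,b in((0,0),(.002,0),(0,.002))]))
    return r.x,r.fun
if __name__=='__main__':
  for n in ['1','6']:
    for c in ['scene','top']:
        p=dict(np.load(f'{c}{n}.npz')); im=p['img'].astype(float)
        g=im.mean(2); orange=im[...,0]-im[...,2]; blue=im[...,2]-im[...,0]
        print(n,c,'mouth',run(g,p,.132,.0285,.045,(.613,-.011)),'pan',run(g,p,.045,0,.058,(.453,-.295)))
E
python3 ring.py
```

```text
1 scene mouth (array([ 0.6113, -0.011 ]), np.float64(-84.44661467890965)) pan (array([ 0.4483, -0.2949]), np.float64(-32.16678529154119))
1 top mouth (array([ 0.6115, -0.0112]), np.float64(-76.80514931326125)) pan (array([ 0.4522, -0.2952]), np.float64(-24.27657037080548))
6 scene mouth (array([ 0.6113, -0.0109]), np.float64(-86.89970666062436)) pan (array([ 0.4491, -0.2954]), np.float64(-16.93144669772617))
6 top mouth (array([ 0.6116, -0.0112]), np.float64(-75.55266868810384)) pan (array([ 0.4513, -0.2948]), np.float64(-1.756695583013248))
```

```bash
python3 -c "
from ring import *
p=dict(np.load('scene6.npz')); im=p['img'].astype(float)
print(run(im[...,2]-im[...,0],p,.135,0,.025,(.454,-.294)))
p=dict(np.load('scene6.npz'));
"
cat > l.py <<'E'
from ik import *
# plan from current pose to tool-down above the jar
p,R,s=pose(); q0=np.array(s['qpos'])
for yaw in (-np.pi/2,0,):
  for tgt in [(.4542,-.2947,.31)]:
    Rt_=down(yaw); q,e=ik(np.array(tgt),Rt_,q0); print(yaw,q,e,q-q0)
    for k in np.linspace(0,1,7):
        a,Rk=fk(q0+(q-q0)*k,P); print(np.round(np.r_[a,a+Rk.apply([0,0,.066])],3),end=' ')
    print()
for yaw in (-np.pi/2,0,.8):
    print('holder',yaw,ik(np.array([.6114,-.011,.132+.074+.047]),down(yaw),np.array([0,.7,1.3,0,1.,1.5])))
E
python3 l.py
```

```text
(array([ 0.4511, -0.291 ]), np.float64(-94.18618466146478))
-1.5707963267948966 [-0.7171  0.3592  1.4483  0.      1.3341  2.4245] 4.529146940092932e-12 [ 0.3534 -0.8269  0.7488 -0.6316 -0.9721  0.2058]
[ 0.456 -0.444  0.16   0.455 -0.382  0.136] [ 0.474 -0.413  0.184  0.472 -0.357  0.149] [ 0.483 -0.384  0.207  0.48  -0.337  0.162] [ 0.484 -0.359  0.23   0.479 -0.321  0.176] [ 0.478 -0.336  0.255  0.473 -0.31   0.195] [ 0.467 -0.315  0.282  0.464 -0.302  0.217] [ 0.454 -0.295  0.31   0.454 -0.295  0.244] 
0 [-0.7171  0.3592  1.4483 -0.      1.3341  0.8537] 3.378370749002599e-08 [ 0.3534 -0.8269  0.7488 -0.6316 -0.9721 -1.3649]
[ 0.456 -0.444  0.16   0.455 -0.382  0.136] [ 0.474 -0.413  0.184  0.472 -0.357  0.149] [ 0.483 -0.384  0.207  0.48  -0.337  0.162] [ 0.484 -0.359  0.23   0.479 -0.321  0.176] [ 0.478 -0.336  0.255  0.473 -0.31   0.195] [ 0.467 -0.315  0.282  0.464 -0.302  0.217] [ 0.454 -0.295  0.31   0.454 -0.295  0.244] 
holder -1.5707963267948966 (array([-0.1433,  0.5315,  1.331 ,  0.    ,  1.2791,  2.9983]), np.float64(4.4689981918746993e-07))
holder 0 (array([-0.1433,  0.5315,  1.331 ,  0.    ,  1.2791,  1.4275]), np.float64(8.577930319417529e-10))
holder 0.8 (array([-0.1433,  0.5315,  1.331 , -0.    ,  1.2791,  0.6275]), np.float64(1.1795008420758713e-09))
```

```bash
python3 -c "
from ik import *
q0=np.array(observe()['qpos']); q,e=ik(np.array([.4535,-.293,.31]),down(-np.pi/2),q0); jrows(q0,q,11)"
```

```text
0 [-18.5 -11.8  10.8] [-0.009  0.104  0.039]
1 [-19.3  -7.9   8.7] [-0.007  0.106  0.032]
2 [-19.6  -4.4   6.2] [-0.005  0.108  0.025]
3 [-19.6  -1.3   3.6] [-0.002  0.11   0.018]
4 [-19.1   1.4   0.9] [0.002 0.111 0.011]
5 [-18.4   3.7  -1.9] [0.006 0.112 0.004]
6 [-17.4   5.6  -4.6] [ 0.01   0.112 -0.002]
7 [-16.2   6.9  -7.2] [ 0.015  0.111 -0.008]
8 [-15.    7.8  -9.7] [ 0.021  0.11  -0.014]
9 [-13.6   8.3 -12. ] [ 0.026  0.108 -0.02 ]
10 [-12.4   8.4 -14.1] [ 0.032  0.106 -0.025]
```

apply_moves([
  {"offset": [-20, -12, 8], "rotation": [-0.009, 0.104, 0.039]},
  {"offset": [-21, -8, 6], "rotation": [-0.007, 0.106, 0.032]},
  {"offset": [-21, -4.5, 5], "rotation": [-0.005, 0.108, 0.025]},
  {"offset": [-20, -1.5, 3], "rotation": [-0.002, 0.11, 0.018]},
  {"offset": [-19, 1.5, 1], "rotation": [0.002, 0.111, 0.011]},
  {"offset": [-18.5, 3.5, -2], "rotation": [0.006, 0.112, 0.004]},
  {"offset": [-17.5, 5.5, -4.5], "rotation": [0.01, 0.112, -0.002]},
  {"offset": [-16, 7, -7], "rotation": [0.015, 0.111, -0.008]},
  {"offset": [-15, 8, -10], "rotation": [0.021, 0.11, -0.014]},
  {"offset": [-13.5, 8, -12], "rotation": [0.026, 0.108, -0.02]},
  {"offset": [-12, 8, -14], "rotation": [0.032, 0.106, -0.025]},
])

```text
time: 12.62
tool_pos: [0.4537, -0.2852, 0.3083]
tool_rot: [3.128, -0.029, -1.56]
contact_force: [0.5, -0.2, 0.2]
opening: 0.0918
```

```bash
python3 -c "
from ik import *
st(); p=snap('scene','scene7'); 
uu=proj(p,(.452,-.296,.12)).astype(int)
c=p['img'][max(uu[1]-60,0):uu[1]+60,max(uu[0]-60,0):uu[0]+60,::-1]; cv2.imwrite('pics/scene7c.png',cv2.resize(c,(480,480),interpolation=cv2.INTER_CUBIC))
plan([.4535,-.293,.205],down(-np.pi/2),vmax=.03)"
```

```text
t 12.6167 p [ 0.4537 -0.2852  0.3083] rpy [ 3.1283 -0.0285 -1.5605] F [ 0.536  -0.2256  0.1885] T [ 0.1803 -0.1133 -0.0298] open 0.0917942709647155 q [-0.6898  0.3481  1.4699 -0.0314  1.3155  2.4495]
0 [ 1.8 -0.4 26.9] [ 0.002  -0.009   0.0036]
1 [ 2.  -0.3 26.9] [ 0.002  -0.009   0.0036]
2 [ 2.3 -0.3 26.9] [ 0.002  -0.009   0.0036]
3 [ 2.5 -0.2 26.9] [ 0.002  -0.009   0.0036]
```

View pics/scene7c.png

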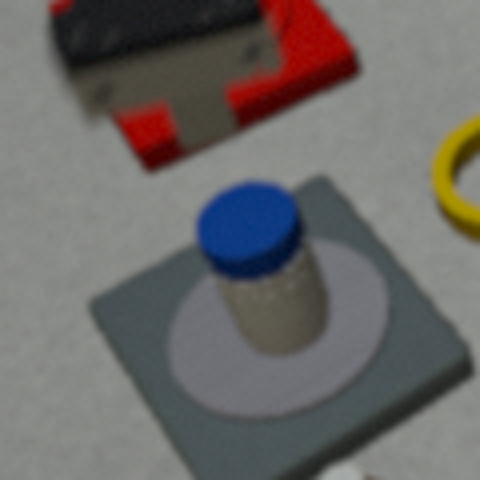

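apply_moves([
  {"offset": [1.8, -0.4, 27], "rotation": [0.002, -0.009, 0.004]},
  {"offset": [2, -0.3, 27], "rotation": [0.002, -0.009, 0.004]},
  {"offset": [2.3, -0.3, 27], "rotation": [0.002, -0.009, 0.004]},
  {"offset": [2.5, -0.2, 20], "rotation": [0.002, -0.009, 0.004]},
  {"offset": [0, 0, 0], "rotation": [0, 0, 0]},
])

```text
time: 13.08
tool_pos: [0.4537, -0.2856, 0.2157]
tool_rot: [-3.131, -0.006, -1.561]
contact_force: [-0.6, -0.4, -1.3]
opening: 0.0918
```

```bash
python3 -c "
from ik import *
st(); plan([.4535,-.293,.168],down(-np.pi/2),vmax=.02)"
```

```text
t 13.0833 p [ 0.4537 -0.2856  0.2157] rpy [-3.1312 -0.0063 -1.5614] F [-0.562  -0.4316 -1.2574] T [ 0.1396 -0.0392  0.0093] open 0.09177731253085193 q [-0.7059  0.4301  1.615   0.0023  1.0845  2.4253]
0 [ 2.4  0.2 15.9] [-0.0035 -0.0021  0.0031]
1 [ 2.4  0.2 15.9] [-0.0035 -0.0021  0.0031]
2 [ 2.4  0.1 15.9] [-0.0035 -0.0021  0.0031]
```

apply_moves([
  {"offset": [3, 0.2, 16], "rotation": [-0.003, -0.002, 0.003]},
  {"offset": [3, 0.2, 16], "rotation": [-0.003, -0.002, 0.003]},
  {"offset": [3, 0.1, 16], "rotation": [-0.003, -0.002, 0.003]},
  {"offset": [0, 0, 0], "rotation": [0, 0, 0]},
])

```text
time: 13.42
tool_pos: [0.4535, -0.2931, 0.1686]
tool_rot: [-3.141, 0.001, -1.568]
contact_force: [-0.7, 0.8, 0.1]
opening: 0.0918
```

```bash
python3 -c "
from ik import *
st(); plan([.4535,-.293,.168],down(-np.pi/2),vmax=.02)"
```

```text
t 13.4167 p [ 0.4535 -0.2931  0.1686] rpy [-3.1411  0.0009 -1.568 ] F [-0.6774  0.7511  0.1235] T [0.1248 0.0354 0.0265] open 0.09183131844823207 q [-0.7162  0.4984  1.6504  0.0011  0.993   2.4219]
0 [-0.1 -0.   0.6] [-0.0004  0.0009  0.0028]
```

apply_moves([
  {"offset": [0, 0, 12], "rotation": [0, 0, 0.002]},
  {"offset": [0, 0, 12], "rotation": [0, 0, 0.001]},
  {"offset": [0, 0, 0], "rotation": [0, 0, 0]},
])

```text
time: 13.67
tool_pos: [0.4544, -0.2927, 0.1476]
tool_rot: [-3.139, -0.001, -1.57]
contact_force: [-1.4, 0.0, -1.0]
opening: 0.0917
```

apply_moves([
  {"offset": [0, 0, 0], "rotation": [0, 0, 0]},
  {"offset": [0, 0, 0], "rotation": [0, 0, 0]},
  {"offset": [0, 0, 0], "rotation": [0, 0, 0]},
  {"offset": [0, 0, 0], "rotation": [0, 0, 0]},
  {"offset": [0, 0, 0], "rotation": [0, 0, 0]},
  {"offset": [0, 0, 0], "rotation": [0, 0, 0]},
  {"offset": [0, 0, 0], "rotation": [0, 0, 0]},
], grip=1, grip_force=8)

```text
time: 14.25
tool_pos: [0.4557, -0.293, 0.1542]
tool_rot: [-3.135, -0.005, -1.568]
contact_force: [-0.6, -0.4, -1.2]
opening: 0.0502
```

```bash
python3 -c "
from ik import *
st()"
```

```text
t 14.25 p [ 0.4557 -0.293   0.1542] rpy [-3.1347 -0.0052 -1.5678] F [-0.6019 -0.4308 -1.1572] T [0.1408 0.0665 0.0076] open 0.05017117120486986 q [-0.7132  0.5171  1.6658  0.0007  0.9501  2.425 ]
```

apply_moves([
  {"offset": [0, 0, 0], "rotation": [0, 0, 0]},
  {"offset": [0, 0, 0], "rotation": [0, 0, 0]},
  {"offset": [0, 0, 0], "rotation": [0, 0, 0]},
  {"offset": [0, 0, 0], "rotation": [0, 0, 0]},
  {"offset": [0, 0, 0], "rotation": [0, 0, 0]},
], grip=0)

```text
time: 14.67
tool_pos: [0.456, -0.2932, 0.1542]
tool_rot: [-3.134, -0.005, -1.568]
contact_force: [0.1, -1.2, 0.5]
opening: 0.079
```

```bash
python3 -c "
from ik import *
st()
plan([.4560,-.293,.160],down(0),n=13)"
```

```text
t 14.6667 p [ 0.456  -0.2932  0.1542] rpy [-3.1337 -0.0054 -1.5683] F [ 0.081  -1.2274  0.4574] T [ 0.129  -0.0294  0.0754] open 0.0789636289478285 q [-0.7133  0.5172  1.6654  0.0013  0.9495  2.425 ]
0 [-0.  -0.  -0.4] [-0.0001 -0.0008 -0.1206]
1 [-0.  -0.  -0.4] [-0.0001 -0.0008 -0.1206]
2 [-0.  -0.  -0.4] [-0.0001 -0.0008 -0.1206]
3 [-0.  -0.  -0.4] [-0.0001 -0.0008 -0.1206]
4 [-0.  -0.  -0.4] [-0.0001 -0.0008 -0.1206]
5 [-0.  -0.  -0.4] [-0.0001 -0.0008 -0.1206]
6 [-0.  -0.  -0.4] [-0.0001 -0.0008 -0.1206]
7 [-0.  -0.  -0.4] [-0.0001 -0.0008 -0.1206]
8 [-0.  -0.  -0.4] [-0.0001 -0.0008 -0.1206]
9 [-0.  -0.  -0.4] [-0.0001 -0.0008 -0.1206]
10 [-0.  -0.  -0.4] [-0.0001 -0.0008 -0.1206]
11 [-0.  -0.  -0.4] [-0.0001 -0.0008 -0.1206]
12 [-0.  -0.  -0.4] [-0.0001 -0.0008 -0.1206]
```

apply_moves([
  {"offset": [0, 0, -0.4], "rotation": [0, -0.001, -0.12]},
  {"offset": [0, 0, -0.4], "rotation": [0, -0.001, -0.12]},
  {"offset": [0, 0, -0.4], "rotation": [0, -0.001, -0.12]},
  {"offset": [0, 0, -0.4], "rotation": [0, -0.001, -0.12]},
  {"offset": [0, 0, -0.4], "rotation": [0, -0.001, -0.12]},
  {"offset": [0, 0, -0.4], "rotation": [0, -0.001, -0.12]},
  {"offset": [0, 0, -0.4], "rotation": [0, -0.001, -0.12]},
  {"offset": [0, 0, -0.4], "rotation": [0, -0.001, -0.12]},
  {"offset": [0, 0, -0.4], "rotation": [0, -0.001, -0.12]},
  {"offset": [0, 0, -0.4], "rotation": [0, -0.001, -0.12]},
  {"offset": [0, 0, -0.4], "rotation": [0, -0.001, -0.12]},
  {"offset": [0, 0, 0], "rotation": [0, 0, -0.1]},
])

```text
time: 15.67
tool_pos: [0.4565, -0.2931, 0.1579]
tool_rot: [-3.138, -0.001, -0.091]
contact_force: [0.0, 0.2, -1.5]
opening: 0.0918
```

```bash
python3 -c "
from ik import *
st()
plan([.4560,-.293,.168],down(0),n=2)"
```

```text
t 15.6667 p [ 0.4565 -0.2931  0.1579] rpy [-3.1378 -0.001  -0.0915] F [ 0.0119  0.2212 -1.5439] T [ 0.063  -0.0237 -0.0218] open 0.09184108918092464 q [-0.7138  0.5169  1.6533  0.0044  0.9729  0.946 ]
0 [-0.3 -0.1 -5.1] [-0.0018 -0.0006 -0.0457]
1 [-0.3 -0.1 -5.1] [-0.0018 -0.0006 -0.0457]
```

apply_moves([
  {"offset": [-0.3, -0.1, -4], "rotation": [-0.002, 0, -0.046]},
  {"offset": [-0.3, -0.1, -4], "rotation": [-0.002, 0, -0.046]},
])

```text
time: 15.83
tool_pos: [0.4557, -0.2927, 0.1651]
tool_rot: [-3.141, 0.0, 0.009]
contact_force: [-0.4, 1.1, -0.0]
opening: 0.0917
```

```bash
python3 -c "
from ik import *
st()
plan([.4560,-.293,.166],down(0),n=1)"
```

```text
t 15.8333 p [ 0.4557 -0.2927  0.1651] rpy [-3.1409  0.0001  0.0089] F [-0.391   1.0955 -0.0159] T [ 0.0811  0.023  -0.0123] open 0.09168002017221699 q [-0.7127  0.5058  1.6488  0.0006  0.9876  0.8489]
0 [ 0.3  0.3 -0.9] [-0.0007  0.0001  0.0089]
```

apply_moves([
  {"offset": [0, 0, 0], "rotation": [0, 0, 0.008]},
  {"offset": [0, 0, 0], "rotation": [0, 0, 0]},
  {"offset": [0, 0, 0], "rotation": [0, 0, 0]},
  {"offset": [0, 0, 0], "rotation": [0, 0, 0]},
  {"offset": [0, 0, 0], "rotation": [0, 0, 0]},
  {"offset": [0, 0, 0], "rotation": [0, 0, 0]},
  {"offset": [0, 0, 0], "rotation": [0, 0, 0]},
], grip=1, grip_force=55)

```text
time: 16.42
tool_pos: [0.4559, -0.2927, 0.1648]
tool_rot: [-3.141, -0.0, -0.004]
contact_force: [-0.7, -0.5, 0.6]
opening: 0.0495
```

```bash
python3 -c "
from ik import *
st()
p,R,s=pose()
plan(p+[0,0,.12],R,n=5)"
```

```text
t 16.4167 p [ 0.4559 -0.2927  0.1648] rpy [-3.1407 -0.0001 -0.0037] F [-0.7122 -0.4688  0.6199] T [-0.0044  0.0418  0.0072] open 0.04952993336852643 q [-0.7126  0.5063  1.6489  0.0009  0.9869  0.8614]
0 [  0.  -0. -24.] [0. 0. 0.]
1 [  0.  -0. -24.] [0. 0. 0.]
2 [  0.  -0. -24.] [0. 0. 0.]
3 [  0.  -0. -24.] [0. 0. 0.]
4 [  0.  -0. -24.] [0. 0. 0.]
```

apply_moves([
  {"offset": [0, 0, -10], "rotation": [0, 0, 0]},
  {"offset": [0, 0, -22], "rotation": [0, 0, 0]},
  {"offset": [0, 0, -28], "rotation": [0, 0, 0]},
  {"offset": [0, 0, -28], "rotation": [0, 0, 0]},
  {"offset": [0, 0, -25], "rotation": [0, 0, 0]},
  {"offset": [0, 0, -12], "rotation": [0, 0, 0]},
])

```text
time: 16.92
tool_pos: [0.4535, -0.2909, 0.2915]
tool_rot: [-3.131, 0.012, -0.005]
contact_force: [0.7, -0.9, -2.3]
opening: 0.0494
```

```bash
python3 -c "
from ik import *
st()
plan([.6114,-.011,.29],down(0),n=11)"
```

```text
t 16.9167 p [ 0.4535 -0.2909  0.2915] rpy [-3.1306  0.0117 -0.0048] F [ 0.7481 -0.9035 -2.302 ] T [-0.0229 -0.0746  0.0109] open 0.04935341040615087 q [-0.713   0.3752  1.4763  0.0008  1.3062  0.8625]
0 [ 14.2 -25.5   0.3] [-0.001   0.0011 -0.0004]
1 [ 14.2 -25.5   0.2] [-0.001   0.0011 -0.0004]
2 [ 14.3 -25.5   0.2] [-0.001   0.0011 -0.0004]
3 [ 14.3 -25.5   0.2] [-0.001   0.0011 -0.0004]
4 [ 14.3 -25.5   0.2] [-0.001   0.0011 -0.0004]
5 [ 14.3 -25.5   0.2] [-0.001   0.0011 -0.0004]
6 [ 14.3 -25.5   0.2] [-0.001   0.0011 -0.0004]
7 [ 14.3 -25.5   0.2] [-0.001   0.0011 -0.0004]
8 [ 14.3 -25.5   0.2] [-0.001   0.0011 -0.0004]
9 [ 14.3 -25.5   0.2] [-0.001   0.0011 -0.0004]
10 [ 14.3 -25.5   0.1] [-0.001   0.0011 -0.0004]
```

apply_moves([
  {"offset": [14.3, -25.5, 0.2], "rotation": [-0.001, 0.001, 0]},
  {"offset": [14.3, -25.5, 0.2], "rotation": [-0.001, 0.001, 0]},
  {"offset": [14.3, -25.5, 0.2], "rotation": [-0.001, 0.001, 0]},
  {"offset": [14.3, -25.5, 0.2], "rotation": [-0.001, 0.001, 0]},
  {"offset": [14.3, -25.5, 0.2], "rotation": [-0.001, 0.001, 0]},
  {"offset": [14.3, -25.5, 0.2], "rotation": [-0.001, 0.001, 0]},
  {"offset": [14.3, -25.5, 0.2], "rotation": [-0.001, 0.001, 0]},
  {"offset": [14.3, -25.5, 0.2], "rotation": [-0.001, 0.001, 0]},
  {"offset": [14.3, -25.5, 0.2], "rotation": [-0.001, 0.001, 0]},
  {"offset": [14.3, -25.5, 0.2], "rotation": [-0.001, 0.001, 0]},
  {"offset": [10, -18, 0], "rotation": [-0.001, 0.001, 0]},
  {"offset": [0, 0, 0], "rotation": [0, 0, 0]},
])

```text
time: 17.92
tool_pos: [0.6131, -0.0079, 0.299]
tool_rot: [3.136, -0.004, -0.013]
contact_force: [-1.0, 0.2, -2.3]
opening: 0.0492
```

```bash
cat > m.py <<'E'
from ik import *
st(); n=sys.argv[1]
J=[]
for cam in ['scene','top']:
    pc=snap(cam,cam+n); np.savez(f'{cam}{n}.npz',**{k:np.array(v) for k,v in pc.items()})
    print(cam,[(np.round(d['location'],4),round(d['score'],2)) for d in tip_of('jar',pc)[:2]])
    uu=proj(pc,(.6114,-.011,.16)).astype(int)
    c=pc['img'][uu[1]-45:uu[1]+45,uu[0]-45:uu[0]+45,::-1]; J.append(cv2.resize(c,(400,400),interpolation=cv2.INTER_CUBIC))
cv2.imwrite(f'pics/m{n}.png',np.hstack(J))
p,R,s=pose()
plan([.6114,-.011,.258],down(0),vmax=.02)
E
python3 m.py 8
```

```text
t 17.9167 p [ 0.6131 -0.0079  0.299 ] rpy [ 3.1358 -0.0041 -0.0125] F [-1.0044  0.1838 -2.2875] T [0.0989 0.106  0.0366] open 0.04920849183868275 q [-0.1357  0.5001  1.2556 -0.0053  1.3811  1.4487]
scene [(array([ 0.6149, -0.0104,  0.1813]), 0.84)]
top []
0 [-0.1 -0.6 13.7] [ 0.0026 -0.001  -0.0055]
1 [-0.1 -0.5 13.7] [ 0.0026 -0.001  -0.0055]
2 [-0.1 -0.5 13.7] [ 0.0026 -0.001  -0.0055]
```

View pics/m8.png

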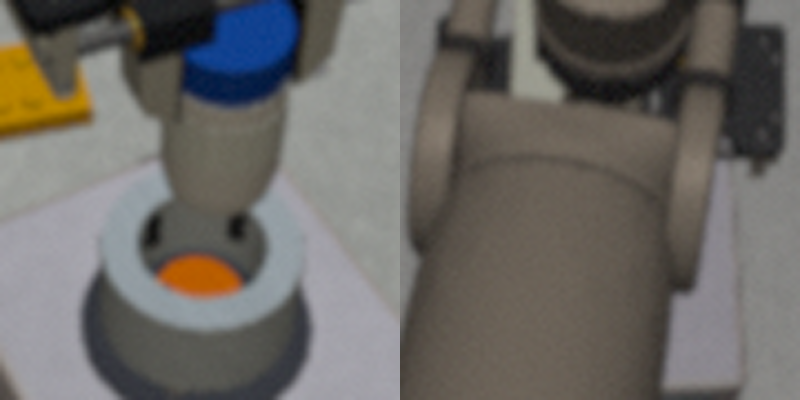

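apply_moves([
  {"offset": [-0.1, -0.6, 13.7], "rotation": [0.002, -0.001, -0.005]},
  {"offset": [-0.1, -0.6, 13.7], "rotation": [0.002, -0.001, -0.005]},
  {"offset": [-0.1, -0.6, 13.7], "rotation": [0.002, -0.001, -0.005]},
  {"offset": [0, 0, 0], "rotation": [0, 0, 0]},
])

```text
time: 18.45
tool_pos: [0.6098, -0.0163, 0.2588]
tool_rot: [3.138, -0.002, -0.008]
contact_force: [-1.5, 0.3, -3.3]
opening: 0.0491
```

```bash
python3 -c "
from ik import *
st(); plan([.6114,-.011,.255],down(0),vmax=.02)
p=snap('scene','scene9'); uu=proj(p,(.6114,-.011,.15)).astype(int)
c=p['img'][uu[1]-30:uu[1]+30,uu[0]-30:uu[0]+30,::-1]; cv2.imwrite('pics/s9.png',cv2.resize(c,(480,480),interpolation=cv2.INTER_CUBIC))"
```

```text
t 18.45 p [ 0.6098 -0.0163  0.2588] rpy [ 3.1383 -0.0019 -0.0079] F [-1.5288  0.257  -3.2957] T [0.0499 0.1309 0.0013] open 0.04912941807245433 q [-0.1511  0.5233  1.3286 -0.0031  1.2874  1.4284]
0 [ 1.5 -5.4  3.8] [ 0.0033 -0.0019 -0.0079]
```

View pics/s9.png

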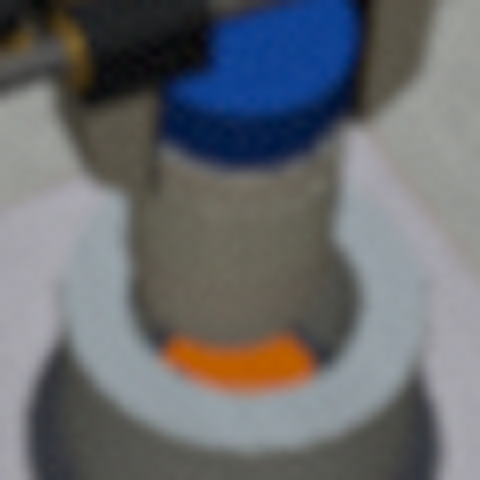

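apply_moves([
  {"offset": [0.8, -2.7, 0], "rotation": [0.002, -0.001, -0.004]},
  {"offset": [0.8, -2.7, 0], "rotation": [0.001, -0.001, -0.004]},
  {"offset": [0, 0, 0], "rotation": [0, 0, 0]},
])

```text
time: 18.75
tool_pos: [0.6124, -0.0131, 0.2632]
tool_rot: [3.14, -0.005, -0.003]
contact_force: [-0.6, 0.2, -3.1]
opening: 0.0492
```

```bash
cat > w.py <<'E'
from ik import *
st(); p,R,s=pose()
z=R.apply([0,0,1]); foot=p+.1198*z; print('foot',foot,'rel mouth',foot-[.6114,-.011,.132],'tilt',z)
# tool offsets to bring foot onto axis & vertical
Rt_=down(Rt(s['tool_rot']).as_euler('xyz')[2]); rv=(R.inv()*Rt_).as_rotvec()
print('corr offset (xy, tool mm)',R.inv().apply(np.r_[np.array([.6114,-.011])-p[:2],0])*1000,'rv',rv)
E
python3 w.py
```

```text
t 18.75 p [ 0.6124 -0.0131  0.2632] rpy [ 3.1403 -0.0051 -0.0032] F [-0.6391  0.2072 -3.0614] T [0.0496 0.0343 0.0006] open 0.049213923161616345 q [-0.1462  0.523   1.3166 -0.0006  1.2968  1.4279]
foot [ 0.613  -0.0133  0.1434] rel mouth [ 0.0016 -0.0023  0.0114] tilt [ 0.0051 -0.0013 -1.    ]
corr offset (xy, tool mm) [-0.9969 -2.0976 -0.0078] rv [ 0.0013 -0.0051 -0.    ]
```

apply_moves([
  {"offset": [-0.6, -1.2, 2], "rotation": [0.001, -0.003, 0]},
  {"offset": [-0.4, -0.9, 2], "rotation": [0, -0.002, 0]},
  {"offset": [0, 0, 0], "rotation": [0, 0, 0]},
])

```text
time: 19.0
tool_pos: [0.6119, -0.0108, 0.2609]
tool_rot: [3.141, -0.003, -0.003]
contact_force: [-0.3, -0.7, -1.3]
opening: 0.0492
```

```bash
cat > ov2.py <<'E'
exec(open('w.py').read())
from ring import pj,circ
pc=snap('scene','s10'); p,R,s=pose(); z=R.apply([0,0,1]); foot=p+.1198*z
S=8; uu=proj(pc,(.6114,-.011,.16)).astype(int)-[32,36]
im=cv2.resize(pc['img'][uu[1]:uu[1]+70,uu[0]:uu[0]+64,::-1],None,fx=S,fy=S,interpolation=cv2.INTER_CUBIC)
def dr(X,col): cv2.polylines(im,[np.round((pj(pc,X)-uu+.5)*S).astype(np.int32)],True,col,1)
dr(circ(.6114,-.011,.132,.045),(0,0,255)); dr(circ(.6114,-.011,.132,.0285),(0,0,255))
for h,r,c in ((0,.0225,(0,255,0)),(.012,.025,(0,255,0)),(.068,.025,(255,255,0)),(.09,.025,(255,255,0))):
    dr(circ(foot[0]-z[0]*h,foot[1]-z[1]*h,foot[2]+h,r),c)
cv2.imwrite('pics/ov10.png',im)
E
python3 ov2.py
```

```text
t 19.0 p [ 0.6119 -0.0108  0.2609] rpy [ 3.1408 -0.003  -0.0032] F [-0.3014 -0.6558 -1.2919] T [0.0274 0.0334 0.0011] open 0.04923865430560636 q [-0.1427  0.5248  1.3201 -0.0003  1.2937  1.4313]
foot [ 0.6123 -0.0109  0.1411] rel mouth [0.0009 0.0001 0.0091] tilt [ 0.003  -0.0008 -1.    ]
corr offset (xy, tool mm) [-0.5358  0.1527 -0.0015] rv [ 0.0008 -0.003  -0.    ]
```

View pics/ov10.png

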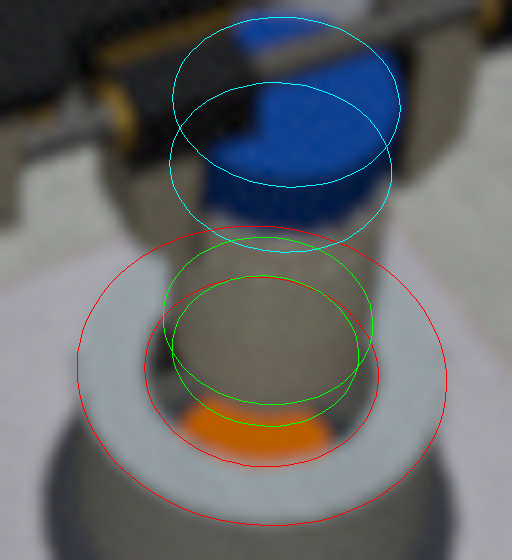

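```bash
cat > jac.py <<'E'
from ik import *
pc=dict(np.load('scene8.npz'))
for X in [(.612,-.011,.141),(.612,-.011,.209)]:
    X=np.array(X); b=proj(pc,X)
    J=np.stack([(proj(pc,X+d)-b)*8 for d in np.eye(3)*.001],1); print('display px per mm\n',J, 'xy for (7,-22):',np.linalg.solve(J[:,:2],[7,-22]))
E
python3 jac.py
```

```text
display px per mm
 [[ 1.8693  3.6964  0.2139]
 [ 3.0527 -1.3528 -2.5188]] xy for (7,-22): [-5.2019  4.5244]
display px per mm
 [[ 2.0179  3.9537  0.2456]
 [ 3.096  -1.3697 -2.8921]] xy for (7,-22): [-5.1579  4.403 ]
```

```bash
python3 -c "
import cv2
im=cv2.imread('pics/s10.png'); from h import *
import json
p=dict(np.load('scene8.npz')); uu=proj(p,(.6114,-.011,.16)).astype(int); print(uu)
c=im[uu[1]-26:uu[1]+30,uu[0]-24:uu[0]+24]; cv2.imwrite('pics/s10z.png',cv2.resize(c,None,fx=10,fy=10,interpolation=cv2.INTER_NEAREST)); print(uu-[24,26])"
```

```text
[284 224]
[260 198]
```

View pics/s10z.png

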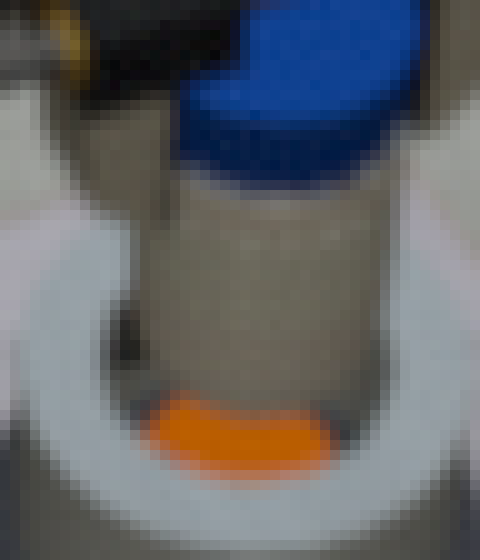

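apply_moves([
  {"offset": [1.3, 1.1, 4], "rotation": [0.001, -0.002, 0]},
  {"offset": [1.3, 1.1, 4], "rotation": [0, -0.001, 0]},
  {"offset": [0, 0, 0], "rotation": [0, 0, 0]},
])

```text
time: 19.3
tool_pos: [0.615, -0.0131, 0.2526]
tool_rot: [-3.142, -0.001, -0.003]
contact_force: [-0.0, 0.9, -2.7]
opening: 0.0497
```

```bash
sed -i "s/'s10'/sys.argv[1]/; s#pics/ov10.png#pics/ov'+sys.argv[1]+'.png#" ov2.py; sed -i "s#cv2.imwrite('pics/ov#cv2.imwrite('pics/ov#" ov2.py; tail -1 ov2.py; cat >> ov2.py <<'E'
uu=np.array([260,198]); cv2.imwrite('pics/z'+sys.argv[1]+'.png',cv2.resize(pc['img'][198:254,260:308,::-1],None,fx=10,fy=10,interpolation=cv2.INTER_NEAREST))
E
python3 ov2.py s11; python3 -c "
import cv2,numpy as np
a=cv2.imread('pics/ovs11.png')[150:];b=cv2.imread('pics/zs11.png');b=cv2.resize(b,(352,410));cv2.imwrite('pics/c11.png',np.hstack([a[:410,100:],b]))"
```

```text
cv2.imwrite('pics/ov'+sys.argv[1]+'.png',im)
t 19.3 p [ 0.615  -0.0131  0.2526] rpy [-3.1416 -0.0007 -0.0026] F [-0.0205  0.9475 -2.6829] T [0.0692 0.0469 0.0012] open 0.04968113444412755 q [-0.1458  0.538   1.3208  0.0001  1.2822  1.4275]
foot [ 0.615  -0.0131  0.1328] rel mouth [ 0.0036 -0.0021  0.0008] tilt [ 0.0007  0.     -1.    ]
corr offset (xy, tool mm) [-3.5577 -2.0589 -0.0025] rv [-0.     -0.0007  0.    ]
```

View pics/c11.png

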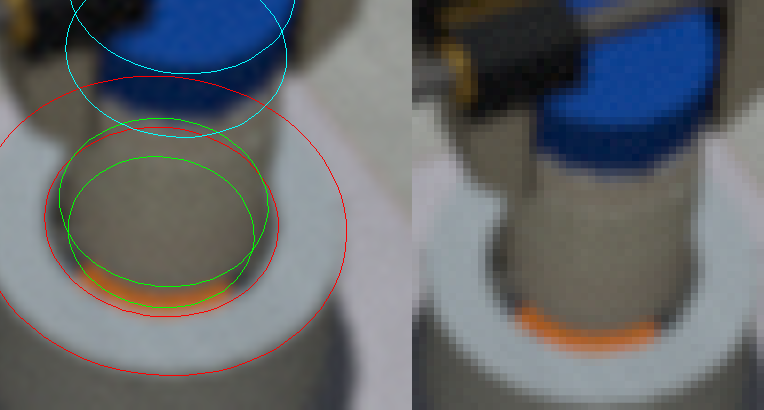

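apply_moves([
  {"offset": [0, 0, 0.3], "rotation": [0, 0, -0.12]},
  {"offset": [0, 0, 0.3], "rotation": [0, 0, -0.12]},
  {"offset": [0, 0, 0.3], "rotation": [0, 0, -0.12]},
  {"offset": [0, 0, 0.3], "rotation": [0, 0, -0.12]},
  {"offset": [0, 0, 0.3], "rotation": [0, 0, -0.12]},
  {"offset": [0, 0, 0.3], "rotation": [0, 0, -0.12]},
  {"offset": [0, 0, 0.3], "rotation": [0, 0, -0.12]},
  {"offset": [0, 0, 0.3], "rotation": [0, 0, -0.12]},
  {"offset": [0, 0, 0.3], "rotation": [0, 0, -0.12]},
  {"offset": [0, 0, 0.3], "rotation": [0, 0, -0.12]},
  {"offset": [0, 0, 0], "rotation": [0, 0, -0.06]},
])

```text
time: 20.27
tool_pos: [0.6151, -0.0135, 0.2484]
tool_rot: [-3.14, -0.0, 1.309]
contact_force: [0.4, 0.3, -1.9]
opening: 0.0495
```

```bash
sed -i 's/\.6114,-\.011\b/.615,-.0131/g' w.py; python3 w.py
```

```text
t 20.2667 p [ 0.6151 -0.0135  0.2484] rpy [-3.1402 -0.0001  1.3092] F [ 0.4333  0.3229 -1.9412] T [-0.0155 -0.1141 -0.0089] open 0.04945584021739305 q [-0.1465  0.5426  1.3247  0.0003  1.2756  0.1151]
foot [ 0.615  -0.0134  0.1286] rel mouth [-0.     -0.0003 -0.0034] tilt [-0.0013  0.0004 -1.    ]
corr offset (xy, tool mm) [ 0.3296 -0.1992  0.0003] rv [-0.0014 -0.0001  0.    ]
```

apply_moves([
  {"offset": [0, 0, 0.5], "rotation": [0, 0, 0.12]},
  {"offset": [0, 0, 0.5], "rotation": [0, 0, 0.12]},
  {"offset": [0, 0, 0.5], "rotation": [0, 0, 0.12]},
  {"offset": [0, 0, 0.5], "rotation": [0, 0, 0.12]},
  {"offset": [0, 0, 0.5], "rotation": [0, 0, 0.12]},
  {"offset": [0, 0, 0.5], "rotation": [0, 0, 0.12]},
  {"offset": [0, 0, 0.5], "rotation": [0, 0, 0.12]},
  {"offset": [0, 0, 0.5], "rotation": [0, 0, 0.12]},
  {"offset": [0, 0, 0.5], "rotation": [0, 0, 0.12]},
  {"offset": [0, 0, 0.5], "rotation": [0, 0, 0.12]},
])

```text
time: 21.1
tool_pos: [0.6148, -0.0127, 0.243]
tool_rot: [-3.139, 0.003, 0.07]
contact_force: [-1.5, 0.4, -1.4]
opening: 0.0492
```

```bash
python3 w.py
```

```text
t 21.1 p [ 0.6148 -0.0127  0.243 ] rpy [-3.1388  0.0033  0.07  ] F [-1.492   0.3682 -1.4383] T [0.111  0.2969 0.0255] open 0.0491554439771626 q [-0.1461  0.5474  1.3317  0.0021  1.2663  1.354 ]
foot [ 0.6144 -0.0124  0.1232] rel mouth [-0.0006  0.0007 -0.0088] tilt [-0.0035  0.0025 -1.    ]
corr offset (xy, tool mm) [ 0.1933  0.3795 -0.0017] rv [-0.0028  0.0033 -0.    ]
```

apply_moves([
  {"offset": [0, 0.2, 0.5], "rotation": [-0.002, 0.002, 0.12]},
  {"offset": [0, 0, 0.5], "rotation": [0, 0, 0.12]},
  {"offset": [0, 0, 0.5], "rotation": [0, 0, 0.12]},
  {"offset": [0, 0, 0.5], "rotation": [0, 0, 0.12]},
  {"offset": [0, 0, 0.5], "rotation": [0, 0, 0.12]},
  {"offset": [0, 0, 0.5], "rotation": [0, 0, 0.12]},
  {"offset": [0, 0, 0.5], "rotation": [0, 0, 0.12]},
  {"offset": [0, 0, 0.5], "rotation": [0, 0, 0.12]},
])

```text
time: 21.77
tool_pos: [0.6132, -0.0124, 0.2381]
tool_rot: [3.137, 0.006, -0.93]
contact_force: [-0.0, 0.0, -1.7]
opening: 0.0492
```

```bash
python3 w.py
```

```text
t 21.7667 p [ 0.6132 -0.0124  0.2381] rpy [ 3.137   0.0061 -0.9301] F [-0.0161  0.0046 -1.6642] T [ 0.0593 -0.0024 -0.0382] open 0.049192605957088936 q [-0.1455  0.5504  1.3408  0.0011  1.258   2.355 ]
foot [ 0.6123 -0.0121  0.1183] rel mouth [-0.0027  0.001  -0.0137] tilt [-0.0074  0.0021 -1.    ]
corr offset (xy, tool mm) [ 1.6907 -1.0167 -0.015 ] rv [0.0046 0.0061 0.    ]
```

apply_moves([
  {"offset": [0.8, -0.5, 0.3], "rotation": [0.002, 0.003, -0.12]},
  {"offset": [0.6, -0.6, 0.4], "rotation": [0.002, 0.003, -0.12]},
  {"offset": [0, 0, 0.4], "rotation": [0, 0, -0.12]},
  {"offset": [0, 0, 0.4], "rotation": [0, 0, -0.12]},
  {"offset": [0, 0, 0.4], "rotation": [0, 0, -0.12]},
  {"offset": [0, 0, 0.4], "rotation": [0, 0, -0.12]},
])

```text
time: 22.27
tool_pos: [0.6132, -0.0125, 0.2357]
tool_rot: [-3.141, 0.006, -0.202]
contact_force: [-0.0, -0.3, -1.9]
opening: 0.0493
```

```bash
python3 w.py
```

```text
t 22.2667 p [ 0.6132 -0.0125  0.2357] rpy [-3.1411  0.006  -0.2019] F [-0.0026 -0.3136 -1.9331] T [ 0.16    0.0874 -0.0017] open 0.04927077393444108 q [-0.1456  0.5518  1.3454  0.0009  1.2504  1.6268]
foot [ 0.6125 -0.0123  0.1159] rel mouth [-0.0025  0.0008 -0.0161] tilt [-0.0058  0.0017 -1.    ]
corr offset (xy, tool mm) [ 1.9124  0.209  -0.0116] rv [-0.0005  0.006  -0.    ]
```

apply_moves([
  {"offset": [0.3, 0, 0.5], "rotation": [0, 0.002, -0.12]},
  {"offset": [0.3, 0, 0.5], "rotation": [0, 0.002, -0.12]},
  {"offset": [0, 0, 0.5], "rotation": [0, 0.001, -0.12]},
  {"offset": [0, 0, 0.5], "rotation": [0, 0, -0.12]},
  {"offset": [0, 0, 0.5], "rotation": [0, 0, -0.12]},
  {"offset": [0, 0, 0.5], "rotation": [0, 0, -0.12]},
  {"offset": [0, 0, 0.5], "rotation": [0, 0, -0.12]},
  {"offset": [0, 0, 0.5], "rotation": [0, 0, -0.12]},
])

```text
time: 22.93
tool_pos: [0.6129, -0.0125, 0.2341]
tool_rot: [-3.138, -0.001, 0.797]
contact_force: [-0.6, -0.1, -1.8]
opening: 0.0494
```

```bash
python3 w.py
```

```text
t 22.9333 p [ 0.6129 -0.0125  0.2341] rpy [-3.1381 -0.001   0.7974] F [-0.6474 -0.0584 -1.757 ] T [-0.0879 -0.0045 -0.0329] open 0.04935278623318104 q [-0.1465  0.5509  1.3515  0.003   1.2414  0.6259]
foot [ 0.6127 -0.0121  0.1143] rel mouth [-0.0023  0.001  -0.0177] tilt [-0.0018  0.0031 -1.    ]
corr offset (xy, tool mm) [ 1.0143  1.9205 -0.0057] rv [-0.0035 -0.001   0.    ]
```

apply_moves([
  {"offset": [0, 0, 0.8], "rotation": [-0.001, 0, 0.12]},
  {"offset": [0, 0, 0.8], "rotation": [-0.001, 0, 0.12]},
  {"offset": [0, 0, 0.8], "rotation": [0, 0, 0.12]},
  {"offset": [0, 0, 0.8], "rotation": [0, 0, 0.12]},
  {"offset": [0, 0, 0.8], "rotation": [0, 0, 0.12]},
  {"offset": [0, 0, 0.8], "rotation": [0, 0, 0.12]},
])

```text
time: 23.43
tool_pos: [0.6128, -0.0121, 0.2323]
tool_rot: [-3.141, -0.001, 0.071]
contact_force: [0.0, -0.8, -1.5]
opening: 0.0492
```

```bash
python3 w.py
```

```text
t 23.4333 p [ 0.6128 -0.0121  0.2323] rpy [-3.1408 -0.0009  0.0713] F [ 0.02 -0.84 -1.53] T [-0.0561  0.1057  0.0292] open 0.04924075222106825 q [-0.1451  0.5509  1.3567  0.0011  1.2332  1.3541]
foot [ 0.6129 -0.012   0.1125] rel mouth [-0.0021  0.0011 -0.0195] tilt [ 0.0008  0.0009 -1.    ]
corr offset (xy, tool mm) [2.1688 1.1806 0.001 ] rv [-0.0008 -0.0009  0.    ]
```

apply_moves([
  {"offset": [0, 0, 1.2], "rotation": [0, 0, 0.12]},
  {"offset": [0, 0, 1.2], "rotation": [0, 0, 0.12]},
  {"offset": [0, 0, 1.2], "rotation": [0, 0, 0.12]},
  {"offset": [0, 0, 1.2], "rotation": [0, 0, 0.12]},
  {"offset": [0, 0, 1.2], "rotation": [0, 0, 0.12]},
  {"offset": [0, 0, 1.2], "rotation": [0, 0, 0.12]},
  {"offset": [0, 0, 1.2], "rotation": [0, 0, 0.12]},
  {"offset": [0, 0, 1.2], "rotation": [0, 0, 0.12]},
])

```text
time: 24.1
tool_pos: [0.6121, -0.0125, 0.2287]
tool_rot: [-3.141, -0.004, -0.929]
contact_force: [0.5, 0.7, 3.4]
opening: 0.0494
```

```bash
python3 w.py
```

```text
t 24.1 p [ 0.6121 -0.0125  0.2287] rpy [-3.141  -0.0042 -0.9286] F [0.5142 0.6805 3.4115] T [ 0.3119 -0.0808  0.6279] open 0.04935955449876746 q [-0.1445  0.5519  1.3653 -0.0027  1.221   2.3558]
foot [ 0.6125 -0.0129  0.1089] rel mouth [-0.0025  0.0002 -0.0231] tilt [ 0.003 -0.003 -1.   ]
corr offset (xy, tool mm) [ 2.2127 -1.947   0.0105] rv [-0.0006 -0.0042  0.    ]
```

apply_moves([
  {"offset": [0, 0, 0.6], "rotation": [0, -0.002, -0.12]},
  {"offset": [0, 0, 1], "rotation": [0, -0.001, -0.12]},
  {"offset": [0, 0, 1], "rotation": [0, 0, -0.12]},
  {"offset": [0, 0, 1], "rotation": [0, 0, -0.12]},
  {"offset": [0, 0, 1], "rotation": [0, 0, -0.12]},
  {"offset": [0, 0, 1], "rotation": [0, 0, -0.12]},
])

```text
time: 24.6
tool_pos: [0.6119, -0.0128, 0.227]
tool_rot: [-3.141, -0.003, -0.202]
contact_force: [-1.0, 0.6, 0.1]
opening: 0.049
```

```bash
python3 w.py
```

```text
t 24.6 p [ 0.6119 -0.0128  0.227 ] rpy [-3.1415 -0.0031 -0.2015] F [-0.9781  0.5565  0.1364] T [ 0.3001  0.1718 -0.2624] open 0.049040878073544784 q [-0.146   0.5531  1.3683 -0.0001  1.2171  1.6263]
foot [ 0.6122 -0.0128  0.1072] rel mouth [-0.0028  0.0003 -0.0248] tilt [ 0.003  -0.0005 -1.    ]
corr offset (xy, tool mm) [ 3.1165 -0.311   0.0096] rv [-0.0001 -0.0031  0.    ]
```

apply_moves([
  {"offset": [0, 0, 1.2], "rotation": [0, -0.001, -0.12]},
  {"offset": [0, 0, 1.2], "rotation": [0, -0.001, -0.12]},
  {"offset": [0, 0, 1.2], "rotation": [0, 0, -0.12]},
  {"offset": [0, 0, 1.2], "rotation": [0, 0, -0.12]},
  {"offset": [0, 0, 1.2], "rotation": [0, 0, -0.12]},
  {"offset": [0, 0, 1.2], "rotation": [0, 0, -0.12]},
  {"offset": [0, 0, 1.2], "rotation": [0, 0, -0.12]},
  {"offset": [0, 0, 1.2], "rotation": [0, 0, -0.12]},
])

```text
time: 25.27
tool_pos: [0.6122, -0.0128, 0.2233]
tool_rot: [3.138, -0.005, 0.798]
contact_force: [-3.7, 1.0, 1.0]
opening: 0.0492
```

```bash
python3 w.py
```

```text
t 25.2667 p [ 0.6122 -0.0128  0.2233] rpy [ 3.1383 -0.0049  0.7978] F [-3.7115  1.0429  0.9992] T [ 0.1047  0.6314 -0.265 ] open 0.049219133292626276 q [-0.1468  0.5558  1.3744  0.0022  1.2059  0.6254]
foot [ 0.6129 -0.0126  0.1035] rel mouth [-0.0021  0.0005 -0.0285] tilt [ 0.0058  0.0012 -1.    ]
corr offset (xy, tool mm) [1.7326 2.2236 0.0158] rv [ 0.0033 -0.0049 -0.    ]
```

apply_moves([
  {"offset": [-0.4, -0.4, 0.8], "rotation": [0.001, -0.002, 0.12]},
  {"offset": [-0.2, -0.2, 1.2], "rotation": [0.001, -0.002, 0.12]},
  {"offset": [0, 0, 1.2], "rotation": [0, 0, 0.12]},
  {"offset": [0, 0, 1.2], "rotation": [0, 0, 0.12]},
  {"offset": [0, 0, 1.2], "rotation": [0, 0, 0.12]},
  {"offset": [0, 0, 1.2], "rotation": [0, 0, 0.12]},
  {"offset": [0, 0, 1.2], "rotation": [0, 0, 0.12]},
  {"offset": [0, 0, 1.2], "rotation": [0, 0, 0.12]},
])

```text
time: 25.93
tool_pos: [0.6125, -0.012, 0.2205]
tool_rot: [-3.141, -0.009, -0.178]
contact_force: [-3.3, 1.1, 2.3]
opening: 0.0495
```

```bash
python3 w.py
```

```text
t 25.9333 p [ 0.6125 -0.012   0.2205] rpy [-3.141  -0.0086 -0.1781] F [-3.2742  1.0987  2.3384] T [0.2767 0.6119 0.5947] open 0.049524181059935155 q [-0.1448  0.5576  1.3794  0.0003  1.196   1.604 ]
foot [ 0.6135 -0.0121  0.1007] rel mouth [-0.0015  0.001  -0.0313] tilt [ 0.0086 -0.001  -1.    ]
corr offset (xy, tool mm) [2.6482 0.6181 0.0224] rv [-0.0006 -0.0086  0.    ]
```

apply_moves([
  {"offset": [-0.3, 0, 0.8], "rotation": [0, -0.004, 0.12]},
  {"offset": [-0.3, 0, 1.2], "rotation": [0, -0.004, 0.12]},
  {"offset": [-0.2, 0.1, 1.2], "rotation": [0, -0.002, 0.12]},
  {"offset": [0, 0, 1.2], "rotation": [0, 0, 0.12]},
  {"offset": [0, 0, 1.2], "rotation": [0, 0, 0.12]},
  {"offset": [0, 0, 1.2], "rotation": [0, 0, 0.12]},
])

```text
time: 26.43
tool_pos: [0.6126, -0.0119, 0.2185]
tool_rot: [-3.138, -0.003, -0.928]
contact_force: [-2.7, -0.0, 2.5]
opening: 0.0494
```

```bash
python3 w.py
```

```text
t 26.4333 p [ 0.6126 -0.0119  0.2185] rpy [-3.1382 -0.0026 -0.9281] F [-2.7256 -0.0276  2.54  ] T [0.1011 0.3677 0.5233] open 0.049448268144310664 q [-0.1447  0.5616  1.3783  0.0006  1.1975  2.3539]
foot [ 0.6131 -0.0119  0.0987] rel mouth [-0.0019  0.0012 -0.0333] tilt [ 0.0043 -0.     -1.    ]
corr offset (xy, tool mm) [ 2.3807 -1.2275  0.0103] rv [-0.0034 -0.0026  0.    ]
```

apply_moves([
  {"offset": [-0.2, 0.2, 0.8], "rotation": [-0.002, -0.002, -0.12]},
  {"offset": [0, 0, 1.1], "rotation": [-0.001, 0, -0.12]},
  {"offset": [0, 0, 1.1], "rotation": [0, 0, -0.12]},
  {"offset": [0, 0, 1.1], "rotation": [0, 0, -0.12]},
  {"offset": [0, 0, 1.1], "rotation": [0, 0, -0.12]},
  {"offset": [0, 0, 1.1], "rotation": [0, 0, -0.12]},
])

```text
time: 26.93
tool_pos: [0.6131, -0.0126, 0.2167]
tool_rot: [-3.141, -0.006, -0.202]
contact_force: [-1.4, 0.8, 2.3]
opening: 0.0497
```

```bash
python3 w.py
```

```text
t 26.9333 p [ 0.6131 -0.0126  0.2167] rpy [-3.1414 -0.0058 -0.2016] F [-1.4348  0.7777  2.2999] T [ 0.1543  0.2954 -0.287 ] open 0.04969131305357955 q [-0.1454  0.5635  1.38   -0.0002  1.1923  1.6271]
foot [ 0.6138 -0.0127  0.0969] rel mouth [-0.0012  0.0004 -0.0351] tilt [ 0.0057 -0.001  -1.    ]
corr offset (xy, tool mm) [1.9609 0.0939 0.0113] rv [-0.0002 -0.0058  0.    ]
```

apply_moves([
  {"offset": [-0.2, 0, 1.1], "rotation": [0, -0.003, -0.12]},
  {"offset": [-0.2, 0, 1.1], "rotation": [0, -0.002, -0.12]},
  {"offset": [0, 0, 1.1], "rotation": [0, 0, -0.12]},
  {"offset": [0, 0, 1.1], "rotation": [0, 0, -0.12]},
  {"offset": [0, 0, 1.1], "rotation": [0, 0, -0.12]},
])

```text
time: 27.35
tool_pos: [0.6129, -0.0129, 0.2149]
tool_rot: [3.14, -0.003, 0.423]
contact_force: [-3.9, -0.5, 2.3]
opening: 0.0496
```

```bash
python3 w.py
```

```text
t 27.35 p [ 0.6129 -0.0129  0.2149] rpy [ 3.1402 -0.0029  0.4231] F [-3.8934 -0.5172  2.2981] T [-0.1192  0.5484 -0.197 ] open 0.04962933773215781 q [-0.1462  0.5659  1.3811  0.0004  1.1913  1.0013]
foot [ 0.6132 -0.0129  0.0951] rel mouth [-0.0018  0.0002 -0.0369] tilt [ 0.0033 -0.0001 -1.    ]
corr offset (xy, tool mm) [1.8847 1.0392 0.007 ] rv [ 0.0014 -0.0029 -0.    ]
```

apply_moves([
  {"offset": [-0.3, -0.1, 1.1], "rotation": [0.001, -0.002, -0.12]},
  {"offset": [-0.2, 0, 1.1], "rotation": [0, 0, -0.12]},
  {"offset": [0, 0, 1.1], "rotation": [0, 0, -0.12]},
  {"offset": [0, 0, 1.1], "rotation": [0, 0, -0.12]},
])

```text
time: 27.68
tool_pos: [0.6125, -0.013, 0.2135]
tool_rot: [3.139, -0.003, 0.923]
contact_force: [-2.8, 0.8, 3.4]
opening: 0.0493
```

```bash
python3 w.py
```

```text
t 27.6833 p [ 0.6125 -0.013   0.2135] rpy [ 3.1394 -0.0028  0.9232] F [-2.7819  0.8136  3.3747] T [ 0.0858  0.5131 -0.2253] open 0.04933175632988342 q [-0.1468  0.5665  1.384   0.0015  1.1878  0.5002]
foot [ 0.6129 -0.0129  0.0937] rel mouth [-0.0021  0.0002 -0.0383] tilt [ 0.0034  0.0009 -1.    ]
corr offset (xy, tool mm) [1.4153 2.0492 0.0085] rv [ 0.0022 -0.0028 -0.    ]
```

apply_moves([
  {"offset": [-0.2, 0, 0.8], "rotation": [0.001, -0.001, 0.12]},
  {"offset": [0, 0, 1.1], "rotation": [0.001, 0, 0.12]},
  {"offset": [0, 0, 1.1], "rotation": [0, 0, 0.12]},
  {"offset": [0, 0, 1.1], "rotation": [0, 0, 0.12]},
])

```text
time: 28.02
tool_pos: [0.6135, -0.0124, 0.2136]
tool_rot: [3.14, -0.007, 0.448]
contact_force: [-3.6, 2.5, 3.9]
opening: 0.0493
```

```bash
python3 w.py; python3 - <<'E'
import sys; sys.path.insert(0,'.')
from h import *
p=snap('scene','s12'); cv2.imwrite('pics/z12.png',cv2.resize(p['img'][198:262,252:316,::-1],None,fx=8,fy=8,interpolation=cv2.INTER_CUBIC))
E
```

```text
t 28.0167 p [ 0.6135 -0.0124  0.2136] rpy [ 3.14   -0.0071  0.4475] F [-3.6486  2.5168  3.8986] T [0.3747 0.8079 0.2863] open 0.04932782311104939 q [-0.1461  0.5667  1.3837  0.0029  1.1845  0.9761]
foot [ 0.6144 -0.0122  0.0938] rel mouth [-0.0006  0.0009 -0.0382] tilt [ 0.0071  0.0017 -1.    ]
corr offset (xy, tool mm) [1.0212 1.2853 0.0092] rv [ 0.0015 -0.0071 -0.    ]
```

View pics/z12.png

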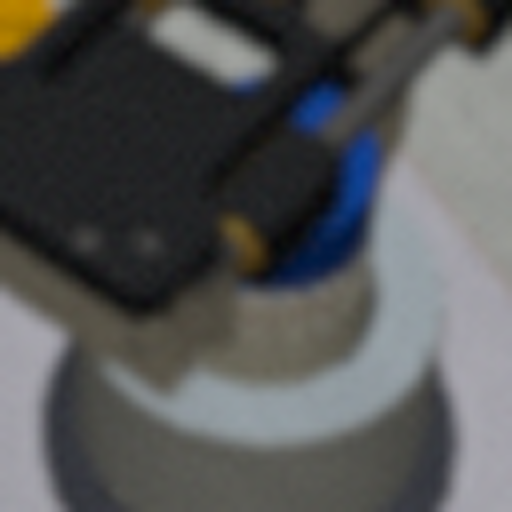

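apply_moves([
  {"offset": [-0.3, 0, 1.2], "rotation": [0.001, -0.003, 0.12]},
  {"offset": [-0.3, -0.1, 1.2], "rotation": [0, -0.002, 0.12]},
  {"offset": [0, 0, 1.2], "rotation": [0, 0, 0.12]},
  {"offset": [0, 0, 1.2], "rotation": [0, 0, 0.12]},
  {"offset": [0, 0, 1.2], "rotation": [0, 0, 0.12]},
])

```text
time: 28.48
tool_pos: [0.6133, -0.0124, 0.2124]
tool_rot: [3.141, -0.006, -0.157]
contact_force: [-4.7, 0.9, 5.2]
opening: 0.049
```

```bash
python3 w.py
```

```text
t 28.4833 p [ 0.6133 -0.0124  0.2124] rpy [ 3.1415 -0.0061 -0.1573] F [-4.7303  0.915   5.2473] T [0.0238 1.0751 0.5113] open 0.04900043402206186 q [-0.145   0.5678  1.3849 -0.0002  1.1827  1.5832]
foot [ 0.6141 -0.0126  0.0926] rel mouth [-0.0009  0.0005 -0.0394] tilt [ 0.006  -0.0011 -1.    ]
corr offset (xy, tool mm) [1.7537 0.4063 0.0108] rv [ 0.0001 -0.0061 -0.    ]
```

apply_moves([
  {"offset": [-0.5, 0, 1.3], "rotation": [0, -0.003, 0.12]},
  {"offset": [-0.4, 0, 1.3], "rotation": [0, -0.003, 0.12]},
  {"offset": [0, 0, 1.3], "rotation": [0, 0, 0.12]},
  {"offset": [0, 0, 1.3], "rotation": [0, 0, 0.12]},
])

```text
time: 28.82
tool_pos: [0.6134, -0.0127, 0.2121]
tool_rot: [-3.14, -0.006, -0.646]
contact_force: [-2.8, 0.6, 4.9]
opening: 0.0494
```

```bash
python3 w.py
```

```text
t 28.8167 p [ 0.6134 -0.0127  0.2121] rpy [-3.1398 -0.0058 -0.646 ] F [-2.7836  0.6054  4.8565] T [0.2284 0.6753 0.461 ] open 0.0493580572707728 q [-0.145   0.5683  1.385  -0.0013  1.1823  2.0722]
foot [ 0.614  -0.0129  0.0923] rel mouth [-0.001   0.0002 -0.0397] tilt [ 0.0057 -0.002  -1.    ]
corr offset (xy, tool mm) [ 1.5677 -0.641   0.0103] rv [-0.0018 -0.0058  0.    ]
```

apply_moves([
  {"offset": [0, 0, 1.8], "rotation": [-0.001, -0.003, 0.12]},
  {"offset": [0, 0, 1.8], "rotation": [0, -0.002, 0.12]},
  {"offset": [0, 0, 1.8], "rotation": [0, 0, 0.12]},
  {"offset": [0, 0, 1.8], "rotation": [0, 0, 0.12]},
])

```text
time: 29.15
tool_pos: [0.6134, -0.0126, 0.2106]
tool_rot: [-3.138, -0.003, -1.134]
contact_force: [-1.5, 1.1, 8.6]
opening: 0.0494
```

```bash
python3 w.py
```

```text
t 29.15 p [ 0.6134 -0.0126  0.2106] rpy [-3.1379 -0.0031 -1.1341] F [-1.4533  1.0713  8.61  ] T [0.2582 0.5381 0.1477] open 0.04938762267551227 q [-0.1451  0.5703  1.3861 -0.0006  1.1804  2.56  ]
foot [ 0.6139 -0.0127  0.0908] rel mouth [-0.0011  0.0004 -0.0412] tilt [ 0.0047 -0.0013 -1.    ]
corr offset (xy, tool mm) [ 1.1522 -1.2654  0.0083] rv [-0.0037 -0.0031  0.    ]
```

apply_moves([
  {"offset": [0, 0, -0.7], "rotation": [0, 0, 0]},
  {"offset": [0, 0, -0.5], "rotation": [0, 0, 0]},
])

```text
time: 29.32
tool_pos: [0.6132, -0.0124, 0.2139]
tool_rot: [-3.137, -0.003, -1.136]
contact_force: [-2.5, 1.3, 2.9]
opening: 0.0494
```

```bash
python3 w.py
```

```text
t 29.3167 p [ 0.6132 -0.0124  0.2139] rpy [-3.137  -0.0033 -1.136 ] F [-2.4805  1.2504  2.9119] T [ 0.1706  0.506  -0.151 ] open 0.04937357777597968 q [-0.145   0.5664  1.3833 -0.0003  1.1863  2.5618]
foot [ 0.6139 -0.0125  0.0941] rel mouth [-0.0011  0.0006 -0.0379] tilt [ 0.0056 -0.0011 -1.    ]
corr offset (xy, tool mm) [ 1.405  -1.3529  0.0109] rv [-0.0046 -0.0033  0.    ]
```

apply_moves([
  {"offset": [0, 0, 0], "rotation": [0, 0, 0]},
  {"offset": [0, 0, 0], "rotation": [0, 0, 0]},
  {"offset": [0, 0, 0], "rotation": [0, 0, 0]},
  {"offset": [0, 0, 0], "rotation": [0, 0, 0]},
  {"offset": [0, 0, 0], "rotation": [0, 0, 0]},
  {"offset": [0, 0, 0], "rotation": [0, 0, 0]},
], grip=0)

```text
time: 29.82
tool_pos: [0.6143, -0.0129, 0.2145]
tool_rot: [-3.134, -0.006, -1.129]
contact_force: [-0.3, 0.2, -0.3]
opening: 0.0847
```

apply_moves([
  {"offset": [0, 0, -8], "rotation": [0, 0, 0]},
  {"offset": [0, 0, -20], "rotation": [0, 0, 0]},
  {"offset": [0, 0, -30], "rotation": [0, 0, 0]},
  {"offset": [0, 0, -35], "rotation": [0, 0, 0]},
  {"offset": [0, 0, -35], "rotation": [0, 0, 0]},
  {"offset": [0, 0, -20], "rotation": [0, 0, 0]},
])

```text
time: 30.32
tool_pos: [0.6111, -0.0125, 0.3634]
tool_rot: [3.137, 0.003, -1.128]
contact_force: [1.0, -0.5, 1.0]
opening: 0.0917
```

```bash
cat > v.py <<'E'
from h import *
from ring import pj,circ
st(); n=sys.argv[1]
p=snap('scene','s'+n); np.savez(f'scene{n}.npz',**{k:np.array(v) for k,v in p.items()})
print('jar',[(np.round(d['location'],4),round(d['score'],2)) for d in tip_of('jar',p)[:2]])
cv2.imwrite(f'pics/z{n}.png',cv2.resize(p['img'][198:262,252:316,::-1],None,fx=8,fy=8,interpolation=cv2.INTER_CUBIC))
E
python3 v.py 13
```

```text
t 30.3167 p [ 0.6111 -0.0125  0.3634] rpy [ 3.1366  0.0026 -1.1277] F [ 0.9698 -0.5338  1.019 ] T [ 0.0442 -0.0203 -0.0134] open 0.09165938714282097 q [-0.1456  0.4713  1.1298 -0.0006  1.5461  2.553 ]
jar [(array([ 0.6172, -0.0137,  0.0992]), 0.87), (array([0.6185, 0.2775, 0.0021]), 0.22)]
```

View pics/z13.png

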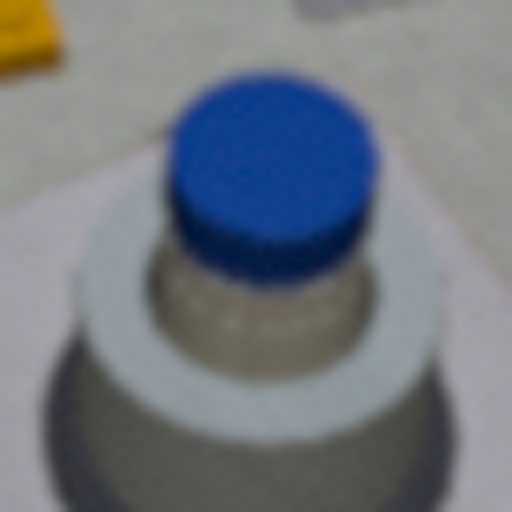

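```bash
python3 - <<'E'
from ring import *
p=dict(np.load('scene13.npz')); im=p['img'].astype(float)
print('ring',run(im.mean(2),p,.132,.0285,.045,(.6114,-.011)))
bl=im[...,2]-im[...,0]; br=im[...,2]
for z in (.180,.184,.188,.192,.196): print(z,run(br,p,z,0,.025,(.6114,-.011)))
# blue mask bottom/top extents at image
m=(bl>40); m[:200]=0; m[:,:255]=0; m[:,310:]=0
ys,xs=np.nonzero(m); print('lid rows',ys.min(),ys.max(),'cols',xs.min(),xs.max(),'cx',xs.mean())
for d in (34,36,38,40):
    zt=.132-d/1000+.09
    t0=pj(p,circ(.6114,-.011,zt,.025)); b0=pj(p,circ(.6114,-.011,zt-.022,.025))
    print(d,'pred top row',t0[:,1].min(),'top-front',t0[:,1].max(),'lid-bottom row',b0[:,1].max(),'cols',t0[:,0].min(),t0[:,0].max())
col=bl[200:245,285]; print(np.round(col).astype(int))
print(np.round(br[200:245,285]).astype(int))
E
```

```text
ring (array([ 0.6108, -0.0109]), np.float64(-68.49185300408264))
0.18 (array([ 0.6105, -0.0086]), np.float64(-18.575016724089608))
0.184 (array([ 0.6134, -0.0099]), np.float64(-18.221044032323036))
0.188 (array([ 0.6159, -0.0115]), np.float64(-17.874755889126227))
0.192 (array([ 0.6185, -0.0131]), np.float64(-17.51904894469283))
0.196 (array([ 0.6214, -0.0146]), np.float64(-17.15917783189724))
lid rows 207 232 cols 273 299 cx 285.4330275229358
34 pred top row 205.05084693716375 top-front 226.10501206522937 lid-bottom row 233.4893078050662 cols 272.1249327246737 299.25907288748
36 pred top row 205.74421657384156 top-front 226.79044707685128 lid-bottom row 234.1440289371935 cols 272.09449276171 299.1727406061788
38 pred top row 206.43481736756402 top-front 227.4730015450266 lid-bottom row 234.7960607611365 cols 272.0641774304814 299.08676274174536
40 pred top row 207.1226658705726 top-front 228.1526935899238 lid-bottom row 235.4454198126876 cols 272.03398596712356 299.00113711618764
[ -1  -2  -1  -1  -2   0  19  62 109 125 125 124 127 123 125 125 123 124
 127 127 127 126 127 128 124 122 119 101  80  66  64  57  59  38  13  -9
 -16 -16 -16 -14 -13 -15 -16 -16 -14]
[152 153 154 151 147 144 144 142 139 139 139 140 139 141 141 141 140 142
 140 140 140 141 141 142 141 143 139 123  86  70  69  70  70  82  89  92
  91  92  96  98  94  89  88  87  93]
```

View pics/s13.png

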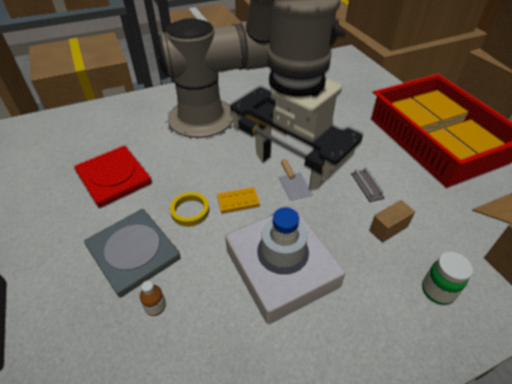

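The picture shows the jar standing lid-up in the holder (lid at about 285,220). The gripper is clear above it and the other things are where they were at the start.

```bash
python3 -c "
from h import *
st(); print(hand_in()); "
```

```text
t 30.4167 p [ 0.6118 -0.0126  0.3643] rpy [ 3.1404 -0.     -1.1277] F [0.631  0.6755 0.2158] T [ 0.1266 -0.0085 -0.0356] open 0.0914097468390999 q [-0.1455  0.4701  1.1293 -0.0007  1.5432  2.5529]
the job is handed in; nothing more can be done
None
```

I stood the jar on the scale's pan, let it go, then twisted it down into the holder until it sat on the stop disc. I let go, backed off and handed in at about 30 s. No verdict was reported.

- **Weighing:** I picked the jar from the cradle with a tilted grasp and set it upright near the middle of the pan. It stood free there for more than a second. I then squeezed it once lightly from above to centre it before taking the final grip.
- **Bottoming out:** under twisting, the jar stopped going deeper. The highest push I read was about 11–12 N, at the ends of moves only, which puts the holder about 4 mm down on its springs. When I eased off, the force fell at about 1.7 N/mm, close to the spring rate of 1.8 N/mm. That means the jar and holder moved as one.
- **Depth:** the arm's readings put the foot about 37 mm below the mouth. The networks put the stop disc at about 37.6 mm.
- **Final picture:** the jar is lid-up and looks upright, the gripper is clear at TCP height 0.36 m, and none of the other things looks moved.

**Checks that disagreed:**
- The camera position of the holder and the arm's position differed by about 2–4 mm sideways. I went by the picture for the entry and let the plungers centre the jar. The final lateral offset was not measured separately; the bore should keep it small.
- Edge rows of the lid in the last picture gave depths from about 33 to 40 mm. That is too coarse to confirm the 2 mm limit, so the depth rests on the force and position evidence.

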